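# Put the ink bottles away in the divided crate

### The job

Printing class is over: tip the crate's loose lid up by its red tab, free it from the hooks at its far edge, lift it off and lay it flat, tab up, in the middle of the cork board. Then stand every ink bottle on the table upright in the crate, one to a cell, right down on the cell floor, leaving the tin that is already in the crate in its cell and not disturbing the ink roller or the brush pot.

Things in the scene. Friction and masses are not known exactly. Their poses are not given: they have to be found in the camera images.
- crate: Fixed wooden crate, 141 x 208 mm. Origin: centre of underside, on the table; z up, +x away from the lid's tab side, y along its length. 2 x 3 cells 62 mm square (3 along y), 67 mm apart; floors 6 mm above the table, divider tops 58, wall tops 68, walls 6 thick. 2 steel hooks on the +x wall at y = +-33.5, 16 wide, reach 11 mm inward over the lid's far edge; undersides at 69, tops at 74.
- lid: Loose grey plate 124 x 191 x 5 mm, 140 g; origin: centre of underside, axes as the crate's. Starts inside the crate's rim on the dividers, 2.5 mm play, +x edge under the hooks: it cannot lift off level. Tip the -x edge up over 10 mm (about 10 deg, 20 at most), draw it 15 to 30 mm to -x, then lift. Upright red tab at x = -45 mm: 10 thick (x), 44 wide (y), from 5 to 40 mm above the origin.
- lid_tab (a point): Point in the red tab of the lid, on its centre line, 36 mm above the lid's underside (4 mm below the tab's top): place to pinch it across its 10 mm thickness; fingertips 19 mm lower still clear the crate's wall tops.
- board: Fixed cork board lying on the table, 170 (x) x 230 (y) x 6 mm. Origin: centre of its underside; its top is 6 mm above the table.
- bottle0: Ink bottle, orange, standing upright on the table. Origin: centre of its underside, z up its axis. 110 mm tall: round body 50 mm in diameter up to 74 mm, sloping shoulder to 82 mm, then a white cylindrical cap 28 mm in diameter up to 110 mm, the place to grip it. About 150 g, nearly empty, with a thick heavy base (centre of mass about 20 mm up). May be absent.
- bottle1: Ink bottle, yellow, standing upright on the table. Origin: centre of its underside, z up its axis. 110 mm tall: round body 50 mm in diameter up to 74 mm, sloping shoulder to 82 mm, then a white cylindrical cap 28 mm in diameter up to 110 mm, the place to grip it. About 150 g, nearly empty, with a thick heavy base (centre of mass about 20 mm up). May be absent.
- bottle2: Ink bottle, green, standing upright on the table. Origin: centre of its underside, z up its axis. 110 mm tall: round body 50 mm in diameter up to 74 mm, sloping shoulder to 82 mm, then a white cylindrical cap 28 mm in diameter up to 110 mm, the place to grip it. About 150 g, nearly empty, with a thick heavy base (centre of mass about 20 mm up). May be absent.
- bottle3: Ink bottle, dark blue, standing upright on the table. Origin: centre of its underside, z up its axis. 110 mm tall: round body 50 mm in diameter up to 74 mm, sloping shoulder to 82 mm, then a white cylindrical cap 28 mm in diameter up to 110 mm, the place to grip it. About 150 g, nearly empty, with a thick heavy base (centre of mass about 20 mm up). May be absent.
- bottle4: Ink bottle, brown copper, standing upright on the table. Origin: centre of its underside, z up its axis. 110 mm tall: round body 50 mm in diameter up to 74 mm, sloping shoulder to 82 mm, then a white cylindrical cap 28 mm in diameter up to 110 mm, the place to grip it. About 150 g, nearly empty, with a thick heavy base (centre of mass about 20 mm up). May be absent.
- tin0: Short round steel tin with a red band, 44 mm in diameter, 42 mm tall, about 90 g, standing in one cell of the crate below the lid (hidden until the lid is off). Origin: centre of its underside. It keeps its cell. One of the four tins is present, the others absent.
- tin1: Short round steel tin with a red band, 44 mm in diameter, 42 mm tall, about 90 g, standing in one cell of the crate below the lid (hidden until the lid is off). Origin: centre of its underside. It keeps its cell. One of the four tins is present, the others absent.
- tin2: Short round steel tin with a red band, 44 mm in diameter, 42 mm tall, about 90 g, standing in one cell of the crate below the lid (hidden until the lid is off). Origin: centre of its underside. It keeps its cell. One of the four tins is present, the others absent.
- tin3: Short round steel tin with a red band, 44 mm in diameter, 42 mm tall, about 90 g, standing in one cell of the crate below the lid (hidden until the lid is off). Origin: centre of its underside. It keeps its cell. One of the four tins is present, the others absent.
- cell0 (a point): Centre of a cell's floor in the crate, at x = -33.5, y = -67 mm in the crate's frame, 6 mm above the table.
- cell1 (a point): Centre of a cell's floor in the crate, at x = -33.5, y = +0 mm in the crate's frame, 6 mm above the table.
- cell2 (a point): Centre of a cell's floor in the crate, at x = -33.5, y = +67 mm in the crate's frame, 6 mm above the table.
- cell3 (a point): Centre of a cell's floor in the crate, at x = +33.5, y = -67 mm in the crate's frame, 6 mm above the table.
- cell4 (a point): Centre of a cell's floor in the crate, at x = +33.5, y = +0 mm in the crate's frame, 6 mm above the table.
- cell5 (a point): Centre of a cell's floor in the crate, at x = +33.5, y = +67 mm in the crate's frame, 6 mm above the table.
- brayer: Bystander: ink roller with a red handle on the blue inking slab beyond the work, about 115 mm long and 130 mm wide, up to 50 mm high. Origin: under the roller's centre.
- brushpot: Bystander: blue ceramic pot, 76 mm in diameter, 100 mm tall, with brushes up to 165 mm high, beyond the work. Origin: centre of its underside.
There are look-alikes about, which are no part of the job. Leave any green or purple look-alike of the lid alone. Leave any purple look-alike of the bottle1 alone.

How it is judged:
By the outcome, as a careful person would: the job done as asked, in the order asked, and still so for the second after the job is handed in, with the robot touching nothing.
Of bottle0, bottle1, bottle2, bottle3, bottle4 only 4 to 5 are there at a start; the rules pass over those that are not, and their reading is None.
Of tin0, tin1, tin2, tin3 only 1 to 1 are there at a start; the rules pass over those that are not, and their reading is None.
At some moment in a run one of bottle0, bottle1, bottle2, bottle3, bottle4 may be knocked a few centimetres aside while the robot is not near it.
It also fails if it takes over 200 s, if anything falls off the work surface, if the arm or the gripper's body presses on something with over 40 N, if the wrist force passes 120 N, or if a joint passes its speed limit or range.

### The arm

A 7-joint arm with a two-finger parallel gripper is mounted at the origin on the work surface. World frame = base frame: x ahead of the robot, y to its left, z up, the work surface at z = 0. Lengths are in m, angles in degrees, forces in N, time in s.
With the tool pointing down it reaches from about 0.425 to 0.875 m from the base axis. Payload 4.7 kg.
Tool frame: the origin (TCP) lies midway between the tips of the shut fingers; the grasp point (between the pads) lies 19 mm behind it; z points along the fingers, y is the direction in which the jaws open and shut (so a half turn about z gives the same grasp; the last joint's range is limited). The gripper opens to 87 mm and grips with 3 to 60 N. Pads are 19 mm wide; open, the fingers measure 117 mm over their backs; the gripper's body (75 mm by 190 mm) begins 51 mm behind the grasp point.
Start: joints at [70.938, 18.392, -4.016, 83.108, 1.295, 78.541, -3.26], TCP at [0.221, -0.611, 0.194] pointing down, gripper open.
Joint ranges: [-163.93, 163.93], [-17.29, 119.83], [-79.2, 71.16], [3.27, 140.29], [-89.18, 269.18], [5.43, 117.66], [-154.24, 154.24]. Speed limits (degrees/s): [147.25, 147.25, 180, 180, 180, 180, 180].

### API

Orientations are given as [roll, pitch, yaw] about the fixed x, y, z axes, in that order (R = Rz(yaw) Ry(pitch) Rx(roll)).
In Python, from cell import env gives the robot as it stands. The module is installed in compiled form; this text tells all that it offers.
- The arm moves only by the tool servo_tool, never from a script. Its argument "plan" is a list of rows, each a list of 3 entries, a list of its own where there are three numbers: the opening, from 0 (shut) to 1 (fully open), then the shift along the tool's x, y, z in cm, then the turn, a rotation vector about the tool's x, y, z in degrees. A call has 1 to 20 rows; each row shifts and turns the pose as measured when the row begins, along the tool's axes as they then stand; what a row does not reach is not made up. A row lasts 1/12 s, in which the tool goes at most 41.7 mm and 7.16 degrees, less where a joint would pass 70% of its speed; a pose out of reach is approached as far as the arm can. A call is refused whole if a number of a shift passes 4.17 or a number of a turn 7.16, either way. A call with a gripper value outside its range is refused whole. The fingers move at their own pace and stop on an object; "force" is the grip in N (left out, the last holds). Time passes only in rows, so rows that do not move let the fingers close. It gives the time, the measured TCP pose, the force and the opening at its end, in the units of the state.
- env.get_obs(): the state, without advancing time (a new reading comes with each control period).
- env.read_camera(name): name is "scene" or "top" or "wrist"; returns a dict with "image" (400x640x3 uint8, blue, green, red), "fx", "fy", "cx", "cy" (pixels), "k1" (the pictures are not rectified: a ray, as slopes to the right and down, at radius r is drawn at 1 + k1 r^2 times it, then the intrinsics apply), "rvec" (rotation vector, rad) and "tvec" (3), from world to camera coordinates, as OpenCV has them; the wrist camera has in their place "T_tool_cam" (4x4, takes a point from camera to tool coordinates, whose origin is the TCP and whose axes are the flange's). Camera axes: x right, y down, z forward; pixel columns grow to the right and rows downward; lengths in m; the calibration is good to about 2 mm. A picture is of the moment at which its call begins: read the wrist's pose just before it. There is no depth.
- env.sign_off(): hands the job in, once; it reports no verdict.
The state is a dict: "time_s": time; "qpos": joint angles; "joint_velocities": joint speeds; "effort": joint torques, N m; "tool_pos": TCP position; "tool_rot": TCP orientation; "force": force on the tool from outside, world axes, zero at the start; "wrist_torque": the same for the moment, N m; "grip_width": finger opening in m.
Only numpy, scipy, OpenCV 4.12 (cv2) and the standard library are available. Lean on these libraries where they do the work, as an engineer would, in place of code of your own. Each camera call takes 0.05 s, during which the arm holds its last target. There are 200 camera calls.

## Working session

There is one attempt and no reset: what is moved stays moved. The work goes in short steps, Python scripts to look and compute and a tool call to move; the robot and the scene stay as the last step left them, time stands still between calls to the robot, and variables do not carry over. Pictures are saved under pics/ and viewed, about 12 in all and at most 16, crops included, and the job is handed in when it is done.

Besides the shell and the picture viewer there is one more tool, called after "Call:" as name(argument=value, ...), one argument or row to a line, values as JSON. servo_tool: Moves the arm, as the interface text tells. Its arguments: {"type":"object","properties":{"plan":{"type":"array"},"force":{"type":"number"}},"required":["plan"]}

```bash
mkdir -p pics
cat > h.py <<'E'
import numpy as np,cv2,pickle
from cell import env
def snap(n,f):
    o=env.get_obs(); c=env.read_camera(n); cv2.imwrite('pics/'+f+'.png',c['image']); c['obs']=o
    pickle.dump(c,open('pics/'+f+'.pkl','wb')); return c
E
python3 - <<'E'
from h import *
for n in('top','scene'):
    c=snap(n,n+'0'); print(n,{k:v for k,v in c.items() if k not in('image','obs')})
print(c['obs'])
E
```

```text
top {'fx': 476.036163783204, 'fy': 476.036163783204, 'cx': 314.3425720565268, 'cy': 195.22207624954444, 'k1': 0.022617780726016393, 'rvec': array([ 2.11940933, -2.11621169,  0.1792193 ]), 'tvec': array([-0.00509954,  0.52185568,  1.27029399])}
scene {'fx': 413.7844190895447, 'fy': 413.7844190895447, 'cx': 319.60637113926117, 'cy': 205.69964911590748, 'k1': -0.09670683292664295, 'rvec': array([ 1.18778192,  2.31261719, -1.01818946]), 'tvec': array([ 0.31227513, -0.21004038,  1.45352907])}
{'time_s': 0.05, 'qpos': array([70.93750219, 18.43707981, -4.01643981, 83.17322078,  1.29739695,
       78.54041566, -3.26008598]), 'joint_velocities': array([ 0.00754515, -0.08176085, -0.06474457, -0.1288527 , -0.01546725,
        0.02404797, -0.0290756 ]), 'effort': array([-7.05195202e-05, -4.92997205e+01, -4.06344328e-01, -3.13705587e+01,
       -6.42618793e-02,  3.98993923e-02,  8.29982969e-05]), 'tool_pos': array([ 0.22067437, -0.61076814,  0.19319886]), 'tool_rot': array([-1.79894661e+02,  7.73956543e-03,  1.98734716e+01]), 'force': array([-0.30265385,  0.28293445,  0.56298026]), 'wrist_torque': array([-0.01151333, -0.0291415 , -0.00746416]), 'grip_width': 0.08717989011719222}
```

View pics/top0.png

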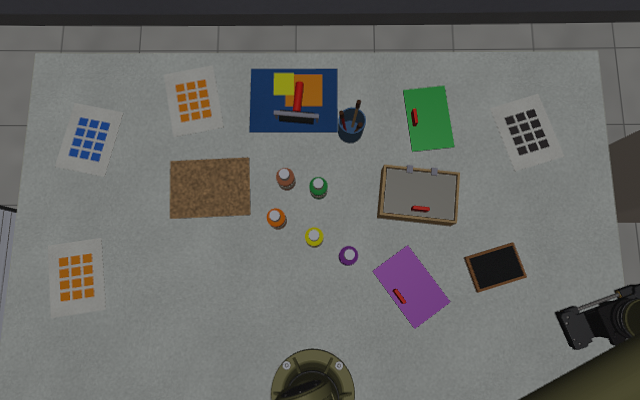

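View pics/scene0.png

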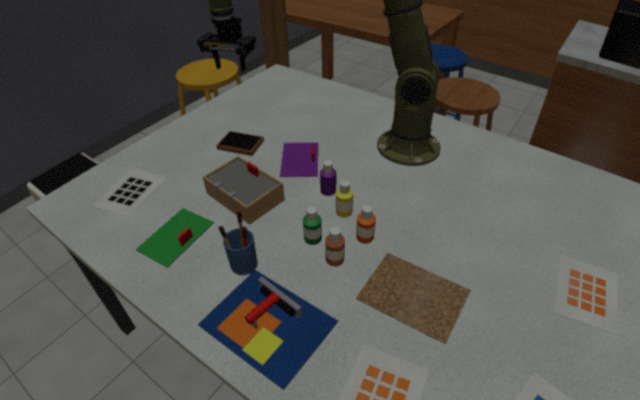

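Top view: the crate with the grey lid and red tab is at (419,194). The green (429,118) and purple (411,286) plates are look-alikes. Bottles are orange (276,217), yellow (314,236), green (319,186) and copper (286,177). The purple bottle (348,255) is a look-alike, and there is no dark blue bottle. The cork board is at (210,188). I'll check this in one crop and measure from it.

```bash
cat >> h.py <<'E'
from scipy.spatial.transform import Rotation as Ro
def ext(c):
    if 'rvec' in c: return cv2.Rodrigues(np.array(c['rvec']))[0],np.array(c['tvec'])
    o=c['obs']; T=np.eye(4); T[:3,:3]=Ro.from_euler('xyz',o['tool_rot'],degrees=True).as_matrix(); T[:3,3]=o['tool_pos']
    T=np.linalg.inv(T@np.array(c['T_tool_cam'])); return T[:3,:3],T[:3,3]
def KD(c): return np.array([[c['fx'],0,c['cx']],[0,c['fy'],c['cy']],[0,0,1.]]),np.array([c['k1'],0,0,0,0.])
def proj(c,P):
    R,t=ext(c); K,D=KD(c); return cv2.projectPoints(np.asarray(P,float).reshape(-1,1,3),cv2.Rodrigues(R)[0],t,K,D)[0].reshape(-1,2)
def unp(c,px,z):
    R,t=ext(c); K,D=KD(c); n=cv2.undistortPoints(np.asarray(px,float).reshape(-1,1,2),K,D).reshape(-1,2)
    d=np.c_[n,np.ones(len(n))]@R; o=-R.T@t; s=(z-o[2])/d[:,2]; return o+s[:,None]*d
def load(f): return pickle.load(open('pics/'+f+'.pkl','rb'))
E
python3 - <<'E'
from h import *
c=load('top0'); im=c['image']
hsv=cv2.cvtColor(im,cv2.COLOR_BGR2HSV)
cork=cv2.inRange(hsv,(5,60,60),(20,200,220)); cork[:, :165]=0; cork[:,255:]=0; cork[:150]=0; cork[222:]=0
r=cv2.minAreaRect(cv2.findNonZero(cork)); print('board',np.round(unp(c,cv2.boxPoints(r),.006),4),unp(c,[r[0]],.006),r)
for n,p in dict(or_=(276,217),ye=(314,236),gr=(319,186),co=(286,177),pu=(348,255)).items():
    m=cv2.inRange(hsv,(0,0,165),(179,60,255)); M=np.zeros_like(m); cv2.circle(M,p,9,255,-1); m&=M
    q=cv2.findNonZero(m).reshape(-1,2).mean(0); print(n,q,len(cv2.findNonZero(m)),np.round(unp(c,[q],.11),4))
cr=[(384,166),(460,173),(456,224),(378,217)]
print('crate',unp(c,cr,.068), unp(c,cr,.068).mean(0))
a=cv2.resize(im[150:270,260:470],None,fx=3.8,fy=3.8,interpolation=cv2.INTER_CUBIC); cv2.imwrite('pics/crop1.png',a)
w=snap('wrist','w0'); print(w['T_tool_cam'],w['fx'],w['cx'],w['cy'],w['k1'])
E
```

```text
board [[0.6313 0.424  0.006 ]
 [0.6428 0.1885 0.006 ]
 [0.4742 0.176  0.006 ]
 [0.463  0.4062 0.006 ]] [[0.55190167 0.29869485 0.006     ]] ((209.2205810546875, 187.63235473632812), (57.50627136230469, 81.14614868164062), 87.27368927001953)Traceback (most recent call last):
  File "<stdin>", line 8, in <module>
AttributeError: 'NoneType' object has no attribute 'reshape'
```

Run:
```python
from h import *
c=load('top0'); im=c['image']
hsv=cv2.cvtColor(im,cv2.COLOR_BGR2HSV)
for n,p in dict(or_=(275,216),ye=(314,236),gr=(319,185),co=(285,175),pu=(348,254)).items():
    m=((hsv[...,1]<70)&(im.min(2)>150)).astype(np.uint8); M=np.zeros_like(m); cv2.circle(M,p,7,1,-1); m&=M
    q=cv2.findNonZero(m)
    if q is None: print(n,hsv[p[1],p[0]]);q=np.array([p])
    q=q.reshape(-1,2); print(n,q.mean(0),len(q),np.round(unp(c,[q.mean(0)],.11),4))
cr=[(384,166),(460,173),(456,224),(378,217)]
print('crate',unp(c,cr,.068), unp(c,cr,.068).mean(0))
a=cv2.resize(im[150:270,260:470],None,fx=3.8,fy=3.8,interpolation=cv2.INTER_CUBIC); cv2.imwrite('pics/crop1.png',a)
w=snap('wrist','w0'); print(w['T_tool_cam'],w['fx'],w['cx'],w['cy'],w['k1'])
```

```text
or_ [111  12 147]
or_ [275. 216.] 1 [[0.455  0.0976 0.11  ]]
ye [111  12 147]
ye [314. 236.] 1 [[ 0.4027 -0.0047  0.11  ]]
gr [111  12 147]
gr [319. 185.] 1 [[ 0.5379 -0.0175  0.11  ]]
co [111  12 147]
co [285. 175.] 1 [[0.5651 0.073  0.11  ]]
pu [109  14 148]
pu [348. 254.] 1 [[ 0.3564 -0.0924  0.11  ]]
crate [[ 0.59995847 -0.19603835  0.068     ]
 [ 0.57996013 -0.40246397  0.068     ]
 [ 0.43976708 -0.38442915  0.068     ]
 [ 0.45842348 -0.17653844  0.068     ]] [ 0.51952729 -0.28986748  0.068     ]
[[ 6.74467931e-04 -9.68077134e-01 -2.50651566e-01  6.79715065e-02]
 [ 9.99999745e-01  7.11408193e-04 -5.67730167e-05  7.57167940e-04]
 [ 2.33276237e-04 -2.50651464e-01  9.68077367e-01 -1.91680478e-01]
 [ 0.00000000e+00  0.00000000e+00  0.00000000e+00  1.00000000e+00]] 343.45516962119143 320.6602741553287 202.09083852070148 0.0027560154867446087
```

View pics/crop1.png

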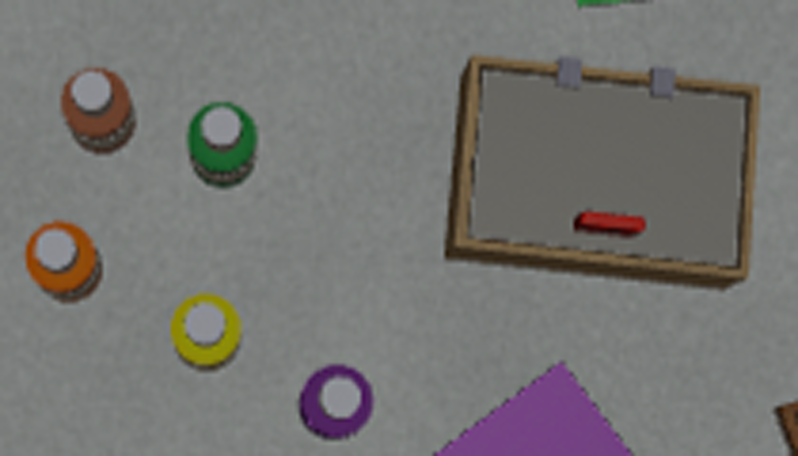

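The crop confirms it: the grey lid is in the hooked crate, with its tab at crop (610,220). The four ink bottles are orange (57,250), yellow (205,325), green (222,127) and copper (92,91). Next I'll move the wrist camera above the crate.

```bash
cat >> h.py <<'E'
def plan(*targets,start=None,ms=.036,mr=6.5,dec=2,g=1):
    """rows from present pose through (pos,rpy) targets; shift cm in tool axes, rotvec deg"""
    o=env.get_obs(); p,R=start or (o['tool_pos'],Ro.from_euler('xyz',o['tool_rot'],degrees=True)); rows=[]
    for q,e in targets:
        q=np.array(q,float); E=Ro.from_euler('xyz',e,degrees=True); rv=(R.inv()*E).as_rotvec(degrees=True)
        n=int(max(1,np.ceil(np.linalg.norm(q-p)/ms),np.ceil(np.linalg.norm(rv)/mr)))
        for i in range(n):
            rows.append([g,np.round(R.inv().apply((q-p)/n*100),dec).tolist(),np.round(rv/n,1).tolist()]); R=R*Ro.from_rotvec(rv/n,degrees=True)
        p,R=q,E
    print('n',len(rows)); print(str(rows).replace(' ',''))
E
python3 -c "
from h import *
plan(([.48,-.29,.25],[180,0,84.5]),mr=5.5)"
```

```text
n 12
[[1,[2.94,-1.78,-0.47],[-0.0,-0.0,-5.4]],[1,[3.1,-1.5,-0.47],[-0.0,-0.0,-5.4]],[1,[3.22,-1.2,-0.47],[-0.0,-0.0,-5.4]],[1,[3.32,-0.89,-0.47],[-0.0,-0.0,-5.4]],[1,[3.39,-0.58,-0.47],[-0.0,-0.0,-5.4]],[1,[3.43,-0.26,-0.47],[-0.0,-0.0,-5.4]],[1,[3.44,0.07,-0.47],[-0.0,-0.0,-5.4]],[1,[3.42,0.39,-0.47],[-0.0,-0.0,-5.4]],[1,[3.36,0.71,-0.47],[-0.0,-0.0,-5.4]],[1,[3.28,1.02,-0.47],[-0.0,-0.0,-5.4]],[1,[3.17,1.32,-0.47],[-0.0,-0.0,-5.4]],[1,[3.03,1.62,-0.47],[-0.0,-0.0,-5.4]]]
```

Call:
servo_tool(
  plan=[
    [1, [2.9, -1.8, -0.5], [0, 0, -5.4]],
    [1, [3.1, -1.5, -0.5], [0, 0, -5.4]],
    [1, [3.2, -1.2, -0.5], [0, 0, -5.4]],
    [1, [3.3, -0.9, -0.5], [0, 0, -5.4]],
    [1, [3.4, -0.6, -0.5], [0, 0, -5.4]],
    [1, [3.4, -0.3, -0.5], [0, 0, -5.4]],
    [1, [3.4, 0.1, -0.5], [0, 0, -5.4]],
    [1, [3.4, 0.4, -0.5], [0, 0, -5.4]],
    [1, [3.4, 0.7, -0.5], [0, 0, -5.4]],
    [1, [3.3, 1.0, -0.5], [0, 0, -5.4]],
    [1, [3.2, 1.3, -0.5], [0, 0, -5.4]],
    [1, [3.0, 1.6, -0.5], [0, 0, -5.4]],
    [1, [0, 0, 0], [0, 0, 0]],
  ],
)

```text
time_s: 1.23
tool_pos: [0.4771, -0.2695, 0.2492]
tool_rot: [-179.5, -0.4, 87.4]
force: [0.7, 0.8, 0.8]
grip_width: 0.0875
```

```bash
python3 -c "
from h import *
c=snap('wrist','w1')"
```

```text
(no output)
```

View pics/w1.png

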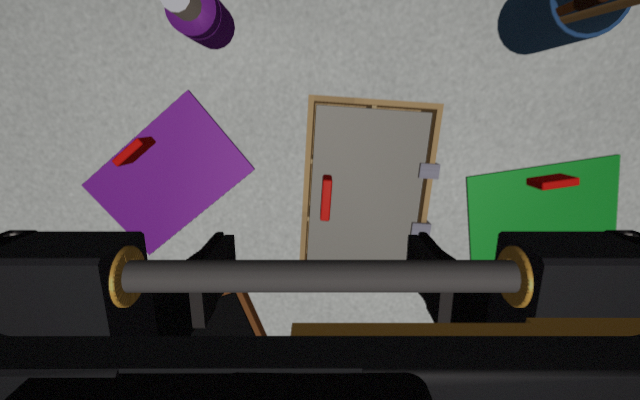

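The wrist view shows the crate at (370,180), its tab at (326,198), hooks at (428,171) and (421,229), and the two look-alike plates to either side. I'll fit the crate rim and tab numerically.

```bash
cat >> h.py <<'E'
def line(pts):
    v=cv2.fitLine(np.array(pts,np.float32),cv2.DIST_HUBER,0,.01,.01).ravel(); return v
def isect(a,b):
    s=np.linalg.solve(np.array([[a[0],-b[0]],[a[1],-b[1]]]),np.array([b[2]-a[2],b[3]-a[3]])); return a[2:]+s[0]*a[:2]
E
python3 - <<'E'
from h import *
c=load('w1'); im=c['image']; hsv=cv2.cvtColor(im,cv2.COLOR_BGR2HSV)
br=(cv2.inRange(hsv,(8,70,60),(25,255,255))>0)
L=[(np.flatnonzero(br[y,290:330])[0]+289.5,y) for y in range(105,225,2) if br[y,290:330].any()]
Rr=[(np.flatnonzero(br[y,400:450])[-1]+400.5,y) for y in list(range(110,155,2))+list(range(185,218,2)) if br[y,400:450].any()]
T=[(x,np.flatnonzero(br[85:115,x])[0]+84.5) for x in range(318,436,2) if br[85:115,x].any()]
l,r,t=line(L),line(Rr),line(T)
for n,q in(('L',L),('R',Rr),('T',T)):print(n,len(q))
A,B=isect(l,t),isect(r,t); print(A,B)
P=unp(c,[A,B,l[2:],r[2:],t[2:]],.068); print(P.round(4))
lv=unp(c,[l[2:]-40*l[:2],l[2:]+40*l[:2],r[2:]-40*r[:2],r[2:]+40*r[:2]],.068)
for k in(0,2):
    d=lv[k+1]-lv[k]; d*=np.sign(d[1]); print('yaw side',np.degrees(np.arctan2(-d[0],d[1])))
d=P[1]-P[0]; print('AB len',np.linalg.norm(d),'yaw',np.degrees(np.arctan2(d[1],d[0])))
red=cv2.inRange(hsv,(0,120,50),(6,255,255))|cv2.inRange(hsv,(174,120,50),(179,255,255)); red[:, :300]=0;red[:,350:]=0;red[230:]=0
rc=cv2.minAreaRect(cv2.findNonZero(red)); print('tab',rc); print(unp(c,cv2.boxPoints(rc),.098).round(4),unp(c,[rc[0]],.098))
a=cv2.resize(im[85:235,285:455],None,fx=4,fy=4,interpolation=cv2.INTER_CUBIC); cv2.imwrite('pics/crop2.png',a)
E
```

```text
L 60
R 40
T 59
[308.41104  94.57673] [443.0777  103.77817]
[[ 0.4669 -0.1815  0.068 ]
 [ 0.6067 -0.1969  0.068 ]
 [ 0.459  -0.2536  0.068 ]
 [ 0.6    -0.2567  0.068 ]
 [ 0.5369 -0.1892  0.068 ]]
yaw side -6.246375418393754
yaw side -6.3333247335280545
AB len 0.14062958401452336 yaw -6.293513884180668
tab ((325.78424072265625, 197.52029418945312), (9.475857734680176, 45.384368896484375), 4.085616588592529)
[[ 0.473  -0.3086  0.098 ]
 [ 0.4784 -0.261   0.098 ]
 [ 0.4879 -0.2621  0.098 ]
 [ 0.4828 -0.3097  0.098 ]] [[ 0.48057296 -0.28496165  0.098     ]]
```

View pics/crop2.png

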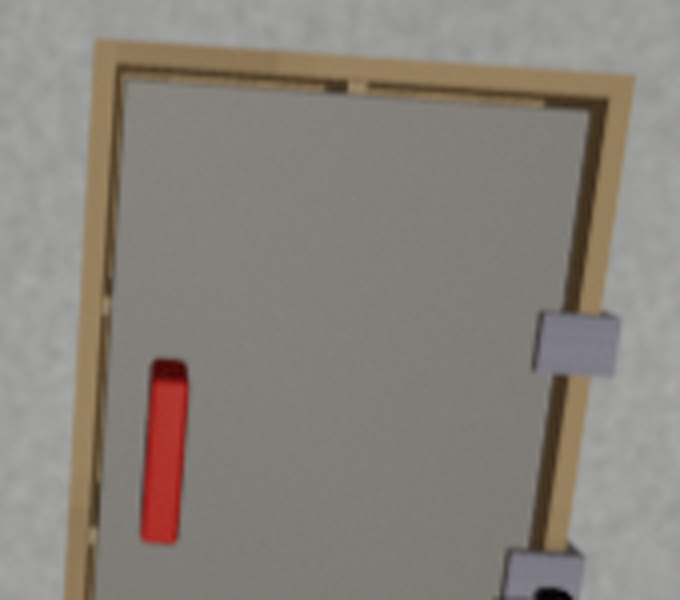

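The crate fits well: rim length 140.6 mm against 141, yaw −6.3°, centre (0.5254, −0.2926). The tab prediction (0.4807, −0.2877) agrees with the one I measured. I'll descend on it now.

```bash
python3 -c "
from h import *
plan(([.4806,-.2875,.15],[180,0,83.7]),([.4806,-.2875,.076],[180,0,83.7]),ms=.03)"
```

```text
n 7
[[1,[-0.38,0.19,2.46],[-0.1,-0.1,0.9]],[1,[-0.37,0.18,2.46],[-0.1,-0.1,0.9]],[1,[-0.36,0.18,2.46],[-0.1,-0.1,0.9]],[1,[-0.36,0.18,2.46],[-0.1,-0.1,0.9]],[1,[0.0,-0.0,2.47],[0.0,0.0,0.0]],[1,[0.0,-0.0,2.47],[0.0,0.0,0.0]],[1,[0.0,-0.0,2.47],[0.0,0.0,0.0]]]
```

Call:
servo_tool(
  plan=[
    [1, [-0.4, 0.2, 2.5], [-0.1, -0.1, 0.9]],
    [1, [-0.4, 0.2, 2.5], [-0.1, -0.1, 0.9]],
    [1, [-0.4, 0.2, 2.5], [-0.1, -0.1, 0.9]],
    [1, [-0.3, 0.2, 2.4], [-0.1, -0.1, 0.9]],
    [0.6, [0, 0, 2], [0, 0, 0]],
    [0.6, [0, 0, 2], [0, 0, 0]],
    [0.6, [0, 0, 0], [0, 0, 0]],
  ],
)

```text
time_s: 1.87
tool_pos: [0.4778, -0.295, 0.1039]
tool_rot: [-179.8, 0.5, 82.7]
force: [0.5, -0.1, -0.7]
grip_width: 0.0739
```

```bash
python3 -c "
from h import *
plan(([.4806,-.2875,.076],[180,0,83.7]),ms=.015)"
```

```text
n 2
[[1,[0.4,0.1,1.39],[-0.1,0.2,-0.5]],[1,[0.39,0.1,1.4],[-0.1,0.2,-0.5]]]
```

Call:
servo_tool(
  plan=[
    [0.6, [0.4, 0.1, 1.2], [-0.1, 0.2, -0.5]],
    [0.6, [0.3, 0.1, 1.0], [-0.1, 0.2, -0.4]],
    [0.6, [0, 0, 0], [0, 0, 0]],
  ],
)

```text
time_s: 2.12
tool_pos: [0.4795, -0.2903, 0.0807]
tool_rot: [-180.0, 0.1, 83.5]
force: [-1.2, 0.2, 0.4]
grip_width: 0.0564
```

```bash
python3 -c "
from h import *
plan(([.4806,-.2875,.076],[180,0,83.7]),ms=.015)"
```

```text
n 1
[[1,[0.29,0.08,0.47],[-0.0,0.1,-0.2]]]
```

Call:
servo_tool(
  plan=[
    [0.4, [0.3, 0.1, 0.5], [0, 0.1, -0.2]],
    [0.4, [0, 0, 0], [0, 0, 0]],
    [0, [0, 0, 0], [0, 0, 0]],
    [0, [0, 0, 0], [0, 0, 0]],
    [0, [0, 0, 0], [0, 0, 0]],
    [0, [0, 0, 0], [0, 0, 0]],
    [0, [0, 0, 0], [0, 0, 0]],
    [0, [0, 0, 0], [0, 0, 0]],
  ],
  force=40,
)

```text
time_s: 2.78
tool_pos: [0.484, -0.2885, 0.0796]
tool_rot: [179.6, 0.2, 83.7]
force: [-0.1, -0.7, -0.5]
grip_width: 0.007
```

Call:
servo_tool(
  plan=[
    [0, [0, 0, 0], [0, 0, 0]],
    [0, [0, 0, 0], [0, 0, 0]],
    [0, [0, 0, 0], [0, 0, 0]],
  ],
)

```text
time_s: 3.03
tool_pos: [0.4841, -0.2887, 0.0799]
tool_rot: [179.6, 0.2, 83.7]
force: [-0.8, -0.4, 0.5]
grip_width: 0.0007
```

```bash
python3 -c "
from h import *
snap('wrist','w2');snap('scene','s2')
a=load('w2')['image'][100:400,130:520];b=load('s2')['image'][120:270,150:345]
cv2.imwrite('pics/v2.png',np.hstack([a,cv2.resize(b,(390,300),interpolation=cv2.INTER_CUBIC)]))"
```

```text
(no output)
```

View pics/v2.png

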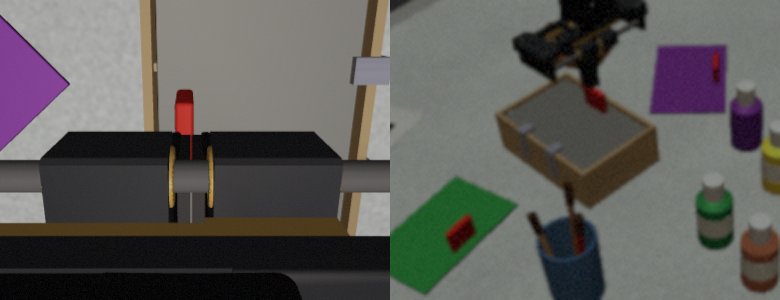

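The fingers shut on nothing. The tab at crop (184,110) lies in front of the pads rather than between them. I'll check the calibration by projecting the TCP and the tab into each view.

Run:
```python
from h import *
t=load('top0'); print('tab from top',unp(t,[(420.5,207.9)],.098))
w=load('w2'); s=load('s2'); o=w['obs']; print(o['tool_pos'],o['tool_rot'])
p=np.array(o['tool_pos']); print('TCP in w2,s2',proj(w,[p]),proj(s,[p]))
for y in(-22,22):
    a=np.radians(-6.3); q=np.array([.5254,-.2926,.098])+np.array([-45*np.cos(a)-y*np.sin(a),-45*np.sin(a)+y*np.cos(a),0])/1000
    print('tab end',y,q,proj(w,[q]),proj(s,[q]),proj(t,[q]))
a=cv2.resize(s['image'][130:220,200:300],None,fx=5,fy=5,interpolation=cv2.INTER_CUBIC);b=w['image'][150:350,220:420];b=cv2.resize(b,(450,450))
cv2.imwrite('pics/v3.png',np.hstack([a[:450,:350],b]))
```

```text
tab from top [[ 0.47857726 -0.28527678  0.098     ]]
[ 0.48412683 -0.28872288  0.07989575] [179.60955946   0.18798917  83.69783175]
TCP in w2,s2 [[320.4866727  231.42266503]] [[250.81313834 168.8842965 ]]
tab end -22 [ 0.4782576 -0.3095291  0.098    ] [[314.28054125 278.81572356]] [[246.34654103 160.74799802]] [[429.75553256 208.0268257 ]]
tab end 22 [ 0.48308591 -0.26579481  0.098     ] [[313.93885499 202.01767852]] [[255.92384286 166.5748799 ]] [[413.01668572 206.20770817]]
```

View pics/v3.png

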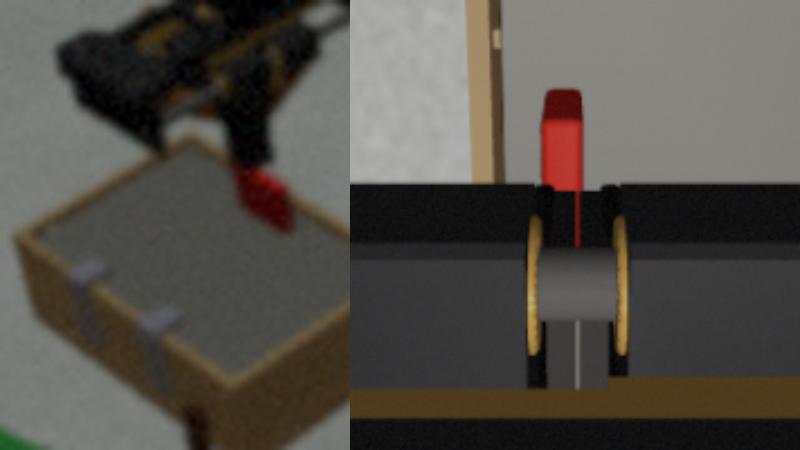

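In both views the shut tips appear about 19 mm higher than the reported TCP, just above the tab top at z = 0.098. The tab itself is where I predicted, so the tips simply passed over it. I'll open, re-centre by −3.5 mm along the jaws, and lower in small steps while watching the force.

Call:
servo_tool(
  plan=[
    [0.4, [0.1, -0.4, 0], [0.2, 0, 0]],
    [0.4, [0, 0, 0], [0, 0, 0]],
    [0.4, [0, 0, 0], [0, 0, 0]],
    [0.4, [0, 0, 0.5], [0, 0, 0]],
    [0.4, [0, 0, 0.3], [0, 0, 0]],
    [0.4, [0, 0, 0], [0, 0, 0]],
    [0.4, [0, 0, 0], [0, 0, 0]],
  ],
)

```text
time_s: 3.72
tool_pos: [0.4794, -0.287, 0.0706]
tool_rot: [179.9, 0.2, 83.7]
force: [1.1, 0.2, -0.4]
grip_width: 0.033
```

Run:
```python
from h import *
w=snap('wrist','w4'); s=snap('scene','s4'); o=w['obs']; p=np.array(o['tool_pos'])
print(p,o['tool_rot'],o['force'],o['grip_width']); R=Ro.from_euler('xyz',o['tool_rot'],degrees=True)
for z in(0,-.019):
  for y in(-1,1):
    q=p+R.apply([0,y*o['grip_width']/2,z]); print(z,y,'wrist',proj(w,[q]).round(),'scene',proj(s,[q]).round())
a=cv2.resize(s['image'][130:220,200:300],None,fx=4,fy=5,interpolation=cv2.INTER_CUBIC);b=w['image'][150:350,220:420];b=cv2.resize(b,(400,450))
cv2.imwrite('pics/v4.png',np.hstack([a,b]))
```

```text
[ 0.47942111 -0.28699108  0.07058083] [1.79875643e+02 1.71187610e-01 8.36960881e+01] [ 1.10686424  0.15724758 -0.36718603] 0.032996031736605945
0 -1 wrist [[293. 231.]] scene [[257. 168.]]
0 1 wrist [[348. 231.]] scene [[249. 173.]]
-0.019 -1 wrist [[290. 243.]] scene [[256. 163.]]
-0.019 1 wrist [[351. 243.]] scene [[248. 168.]]
```

View pics/v4.png

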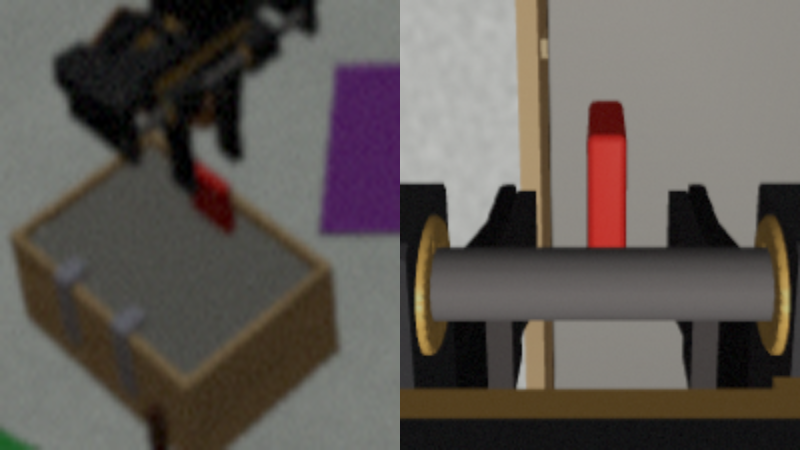

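The fingers now straddle the tab, and their tips match the point 19 mm behind the reported TCP in the scene view (246,168). So the true tips are about 19 mm short of what is reported. I'll lower 12 mm more and close.

Call:
servo_tool(
  plan=[
    [0.4, [0, 0.05, 0.5], [0, 0, 0]],
    [0.4, [0, 0.05, 0.4], [0, 0, 0]],
    [0.4, [0, 0, 0.2], [0, 0, 0]],
    [0.4, [0, 0, 0], [0, 0, 0]],
    [0, [0, 0, 0], [0, 0, 0]],
    [0, [0, 0, 0], [0, 0, 0]],
    [0, [0, 0, 0], [0, 0, 0]],
    [0, [0, 0, 0], [0, 0, 0]],
    [0, [0, 0, 0], [0, 0, 0]],
  ],
  force=40,
)

```text
time_s: 4.57
tool_pos: [0.4808, -0.2872, 0.0586]
tool_rot: [179.9, 0.2, 83.7]
force: [2.4, -0.1, -1.1]
grip_width: 0.0096
```

Gripped at 9.6 mm, which is the tab. Now I'll tip the lid about 12° around its far edge.

Call:
servo_tool(
  plan=[
    [0, [0, -0.05, -0.37], [2, 0, 0]],
    [0, [0, 0, -0.37], [2, 0, 0]],
    [0, [0, 0, -0.37], [2, 0, 0]],
    [0, [0, 0, -0.37], [2, 0, 0]],
    [0, [0, 0, -0.37], [2, 0, 0]],
    [0, [0, 0, -0.37], [2, 0, 0]],
    [0, [0, 0, 0], [0, 0, 0]],
  ],
)

```text
time_s: 5.15
tool_pos: [0.4817, -0.2874, 0.0815]
tool_rot: [-167.7, 0.2, 83.6]
force: [0.7, 0.4, -1.7]
grip_width: 0.0097
```

Tilt reads 12.2° with the expected rise. Now draw 22 mm toward −x, then lift.

Call:
servo_tool(
  plan=[
    [0, [0, -0.43, 0.07], [0, 0, 0]],
    [0, [0, -0.43, 0.07], [0, 0, 0]],
    [0, [0, -0.43, 0.08], [0, 0, 0]],
    [0, [0, -0.43, 0.08], [0, 0, 0]],
    [0, [0, -0.43, 0.08], [0, 0, 0]],
    [0, [0, 0, 0], [0, 0, 0]],
  ],
)

```text
time_s: 5.65
tool_pos: [0.4559, -0.2847, 0.0813]
tool_rot: [-167.7, 0.2, 83.5]
force: [0.2, -0.2, -1.1]
grip_width: 0.0092
```

Call:
servo_tool(
  plan=[
    [0, [0, -0.2, -1.0], [0, 0, 0]],
    [0, [0, -0.2, -1.0], [0, 0, 0]],
    [0, [0, -0.4, -2.0], [0, 0, 0]],
    [0, [0, -0.4, -2.0], [0, 0, 0]],
    [0, [0, 0, 0], [0, 0, 0]],
  ],
)

```text
time_s: 6.07
tool_pos: [0.4547, -0.2846, 0.1472]
tool_rot: [-167.6, 0.2, 83.5]
force: [0.5, -0.4, -1.3]
grip_width: 0.0094
```

The lid is free and held (about 1.3 N). Now I'll raise it, level it and carry it to the board.

```bash
python3 -c "
from h import *
plan(([.46,-.26,.25],[180,0,83.7]),([.507,.297,.25],[180,0,92.8]),mr=4,ms=.035,g=0)"
```

```text
n 20
[[0,[0.62,-0.49,-2.52],[-3.1,0.0,-0.1]],[0,[0.62,-0.35,-2.55],[-3.1,0.0,-0.1]],[0,[0.62,-0.22,-2.56],[-3.1,0.0,-0.1]],[0,[0.62,-0.08,-2.57],[-3.1,0.0,-0.1]],[0,[3.49,-0.09,-0.0],[0.0,0.0,-0.6]],[0,[3.49,-0.06,-0.0],[0.0,0.0,-0.6]],[0,[3.49,-0.02,-0.0],[0.0,0.0,-0.6]],[0,[3.49,0.01,0.0],[0.0,0.0,-0.6]],[0,[3.49,0.05,0.0],[0.0,0.0,-0.6]],[0,[3.49,0.08,0.0],[0.0,0.0,-0.6]],[0,[3.49,0.12,0.0],[0.0,0.0,-0.6]],[0,[3.49,0.15,0.0],[0.0,0.0,-0.6]],[0,[3.49,0.19,0.0],[0.0,0.0,-0.6]],[0,[3.49,0.22,0.0],[0.0,0.0,-0.6]],[0,[3.48,0.26,0.0],[0.0,0.0,-0.6]],[0,[3.48,0.29,0.0],[0.0,0.0,-0.6]],[0,[3.48,0.33,0.0],[0.0,0.0,-0.6]],[0,[3.48,0.36,0.0],[0.0,0.0,-0.6]],[0,[3.47,0.39,0.0],[0.0,0.0,-0.6]],[0,[3.47,0.43,0.0],[0.0,0.0,-0.6]]]
```

Call:
servo_tool(
  plan=[
    [0, [0.6, -0.5, -2.5], [-3.1, 0, -0.1]],
    [0, [0.6, -0.4, -2.6], [-3.1, 0, -0.1]],
    [0, [0.6, -0.2, -2.6], [-3.1, 0, -0.1]],
    [0, [0.6, -0.1, -2.6], [-3.1, 0, -0.1]],
    [0, [1.5, 0, 0], [0, 0, -0.6]],
    [0, [2.5, 0, 0], [0, 0, -0.6]],
    [0, [3, 0, 0], [0, 0, -0.6]],
    [0, [3, 0, 0], [0, 0, -0.6]],
    [0, [3, 0, 0], [0, 0, -0.6]],
    [0, [3, 0.1, 0], [0, 0, -0.6]],
    [0, [3, 0.1, 0], [0, 0, -0.6]],
    [0, [3, 0.2, 0], [0, 0, -0.6]],
    [0, [3, 0.2, 0], [0, 0, -0.6]],
    [0, [3, 0.2, 0], [0, 0, -0.6]],
    [0, [3, 0.3, 0], [0, 0, -0.6]],
    [0, [3, 0.3, 0], [0, 0, -0.6]],
    [0, [3, 0.3, 0], [0, 0, -0.6]],
    [0, [3, 0.3, 0], [0, 0, -0.6]],
    [0, [3, 0.4, 0], [0, 0, -0.6]],
    [0, [2, 0.4, 0], [0, 0, -0.5]],
  ],
  force=50,
)

```text
time_s: 7.73
tool_pos: [0.4919, 0.2107, 0.2439]
tool_rot: [-179.7, 0.5, 93.6]
force: [0.7, 0.4, -1.7]
grip_width: 0.0093
```

```bash
python3 -c "
from h import *
plan(([.507,.297,.13],[180,0,92.8]),ms=.03,g=0)"
```

```text
n 5
[[0,[1.72,0.42,2.26],[-0.1,0.1,0.2]],[0,[1.72,0.42,2.26],[-0.1,0.1,0.2]],[0,[1.72,0.41,2.27],[-0.1,0.1,0.2]],[0,[1.71,0.4,2.27],[-0.1,0.1,0.2]],[0,[1.71,0.39,2.28],[-0.1,0.1,0.2]]]
```

Call:
servo_tool(
  plan=[
    [0, [2, 0.4, 0.5], [-0.1, 0.1, 0.2]],
    [0, [2, 0.4, 2], [-0.1, 0.1, 0.2]],
    [0, [2, 0.4, 2.5], [-0.1, 0.1, 0.2]],
    [0, [1.5, 0.4, 3], [-0.1, 0.1, 0.2]],
    [0, [0.8, 0.4, 3], [-0.1, 0.1, 0.2]],
    [0, [0, 0, 2], [0, 0, 0]],
    [0, [0, 0, 0], [0, 0, 0]],
  ],
)

```text
time_s: 8.32
tool_pos: [0.5007, 0.3109, 0.1053]
tool_rot: [-179.9, -0.3, 93.5]
force: [-1.1, -1.0, -2.3]
grip_width: 0.0091
```

```bash
python3 -c "
from h import *
c=snap('top','t5')
plan(([.507,.297,.03],[180,0,92.8]),ms=.02,g=0)"
```

```text
n 4
[[0,[-0.38,0.12,1.93],[0.0,-0.1,0.2]],[0,[-0.38,0.12,1.93],[0.0,-0.1,0.2]],[0,[-0.37,0.12,1.93],[0.0,-0.1,0.2]],[0,[-0.37,0.13,1.93],[0.0,-0.1,0.2]]]
```

View pics/t5.png

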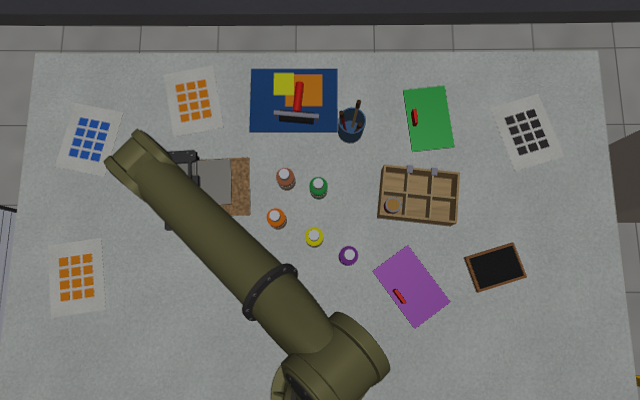

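The lid is level over the board (200,180). The tin sits at (392,206), which is cell2 (−x, +y). Next I'll lower the lid.

Call:
servo_tool(
  plan=[
    [0, [-0.4, 0.1, 1.8], [0, 0, 0.2]],
    [0, [-0.4, 0.1, 1.8], [0, 0, 0.2]],
    [0, [-0.4, 0.1, 1.8], [0, 0, 0.2]],
    [0, [-0.2, 0.1, 0.9], [0, 0, 0]],
    [0, [0, 0, 0], [0, 0, 0]],
  ],
)

```text
time_s: 8.78
tool_pos: [0.5097, 0.3002, 0.049]
tool_rot: [179.5, -0.5, 92.9]
force: [-0.0, -0.4, -1.5]
grip_width: 0.0092
```

```bash
python3 -c "
from h import *
plan(([.507,.297,.007],[180,0,92.8]),ms=.006,g=0)"
```

```text
n 8
[[0,[-0.04,-0.04,0.52],[0.1,-0.1,0.0]],[0,[-0.04,-0.04,0.52],[0.1,-0.1,0.0]],[0,[-0.04,-0.04,0.52],[0.1,-0.1,0.0]],[0,[-0.04,-0.04,0.52],[0.1,-0.1,0.0]],[0,[-0.04,-0.04,0.52],[0.1,-0.1,0.0]],[0,[-0.04,-0.04,0.52],[0.1,-0.1,0.0]],[0,[-0.04,-0.04,0.53],[0.1,-0.1,0.0]],[0,[-0.04,-0.04,0.53],[0.1,-0.1,0.0]]]
```

Call:
servo_tool(
  plan=[
    [0, [-0.1, -0.1, 1], [0.1, -0.1, 0]],
    [0, [-0.1, -0.1, 1], [0.1, -0.1, 0]],
    [0, [-0.1, -0.1, 0.8], [0.1, -0.1, 0]],
    [0, [0, 0, 0.5], [0.1, -0.1, 0]],
    [0, [0, 0, 0.3], [0, 0, 0]],
    [0, [0, 0, 0], [0, 0, 0]],
    [0, [0, 0, 0], [0, 0, 0]],
  ],
)

```text
time_s: 9.37
tool_pos: [0.5099, 0.299, 0.0146]
tool_rot: [179.6, -0.2, 92.8]
force: [-0.5, 1.1, -1.4]
grip_width: 0.0091
```

Call:
servo_tool(
  plan=[
    [0, [-0.1, -0.15, 0.4], [0.2, 0, 0]],
    [0, [-0.1, -0.1, 0.3], [0.2, 0, 0]],
    [0, [0, 0, 0.1], [0, 0, 0]],
    [0, [0, 0, 0], [0, 0, 0]],
  ],
)

```text
time_s: 9.7
tool_pos: [0.5079, 0.2976, 0.0069]
tool_rot: [179.9, -0.3, 92.8]
force: [-0.2, -0.2, -1.6]
grip_width: 0.0091
```

Call:
servo_tool(
  plan=[
    [0, [0, 0, 0.15], [0, 0.1, 0]],
    [0, [0, 0, 0], [0, 0.1, 0]],
  ],
)

```text
time_s: 9.87
tool_pos: [0.5083, 0.2979, 0.0072]
tool_rot: [179.9, -0.4, 92.9]
force: [-0.8, -0.9, -1.8]
grip_width: 0.0094
```

Call:
servo_tool(
  plan=[
    [0, [0, 0, 0.3], [0, 0, 0]],
    [0, [0, 0, 0], [0, 0, 0]],
    [0, [0, 0, 0], [0, 0, 0]],
  ],
)

```text
time_s: 10.12
tool_pos: [0.5095, 0.2986, 0.0078]
tool_rot: [179.7, -0.4, 92.8]
force: [0.4, 0.7, -2.5]
grip_width: 0.0093
```

It has stopped descending at the expected height, so I'll release and retreat straight up.

Call:
servo_tool(
  plan=[
    [0.25, [0, 0, 0], [0, 0, 0]],
    [0.25, [0, 0, 0], [0, 0, 0]],
    [0.25, [0, 0, 0], [0, 0, 0]],
    [0.25, [0, 0, 0], [0, 0, 0]],
    [0.25, [0, 0, -2], [0, 0, 0]],
    [0.25, [0, 0, -3.5], [0, 0, 0]],
    [0.25, [0, 0, -4], [0, 0, 0]],
    [0.25, [0, 0, -4], [0, 0, 0]],
    [0.25, [0, 0, -4], [0, 0, 0]],
    [0.4, [0, 0, -3], [0, 0, 0]],
    [0.4, [0, 0, 0], [0, 0, 0]],
  ],
)

```text
time_s: 11.03
tool_pos: [0.5066, 0.2958, 0.2171]
tool_rot: [-179.8, -0.4, 92.9]
force: [-0.3, 1.5, 0.2]
grip_width: 0.0287
```

Run:
```python
from h import *
t=load('t5')
# caps: grey-white discs, local search
for n,p in dict(orange=(275,216),yellow=(314,236),green=(318,184),copper=(284,174)).items():
    x,y=p; k=cv2.resize(t['image'][y-12:y+13,x-12:x+13],None,fx=8,fy=8,interpolation=cv2.INTER_CUBIC); h=cv2.cvtColor(k,cv2.COLOR_BGR2HSV)
    m=((h[...,1]<50)&(h[...,2]>165)).astype(np.uint8); N,l,s,ce=cv2.connectedComponentsWithStats(m)
    i=1+np.argmax(s[1:,4]) if N>1 else None
    if i: q=(ce[i]+.5)/8-.5+np.array([x-12,y-12]); print(n,q.round(1),s[i,4]/64,unp(t,[q],.11).round(4))
    else: print(n,h[100,100])
```

```text
orange [273.9 214.6] 20.859375 [[0.4587 0.1005 0.11  ]]
yellow [310.5 234.9] 10.96875 [[0.4054 0.0045 0.11  ]]
green [318.  182.6] 18.984375 [[ 0.5445 -0.0148  0.11  ]]
copper [286.3 173.6] 8.078125 [[0.569  0.0695 0.11  ]]
```

Call:
servo_tool(
  plan=[
    [0.6, [-2.5, -0.3, -0.5], [0, 0, 0]],
    [0.6, [-3.5, -0.3, -0.5], [0, 0, 0]],
    [0.6, [-3.5, -0.3, -0.5], [0, 0, 0.2]],
    [0.6, [-3.5, -0.3, -0.5], [0, 0, 0.2]],
    [0.6, [-3.5, -0.3, -0.5], [0, 0, 0.2]],
    [0.6, [-3.5, -0.3, -0.5], [0, 0, 0.2]],
    [0.6, [-3.5, -0.3, -0.5], [0, 0, 0.2]],
    [0.6, [-3.5, -0.3, 0], [0, 0, 0]],
    [0.6, [-3, -0.3, 0], [0, 0, 0]],
    [0.6, [-2, 0, 0], [0, 0, 0]],
    [0.6, [0, 0, 0], [0, 0, 0]],
    [0.6, [0, 0, 0], [0, 0, 0]],
  ],
)

```text
time_s: 12.03
tool_pos: [0.492, -0.0372, 0.2478]
tool_rot: [179.9, -0.6, 92.1]
force: [-0.2, 0.8, 0.0]
grip_width: 0.0522
```

```bash
python3 -c "
from h import *
w=snap('wrist','w6'); t=snap('top','t6')
cv2.imwrite('pics/v6.png',np.vstack([w['image'][:250],cv2.resize(t['image'][150:230,150:350],(640,256),interpolation=cv2.INTER_CUBIC)]))
print(w['obs']['tool_pos'],w['obs']['tool_rot'])"
```

```text
[ 0.49195949 -0.03716232  0.24780518] [179.944822    -0.56798234  92.11595937]
```

View pics/v6.png

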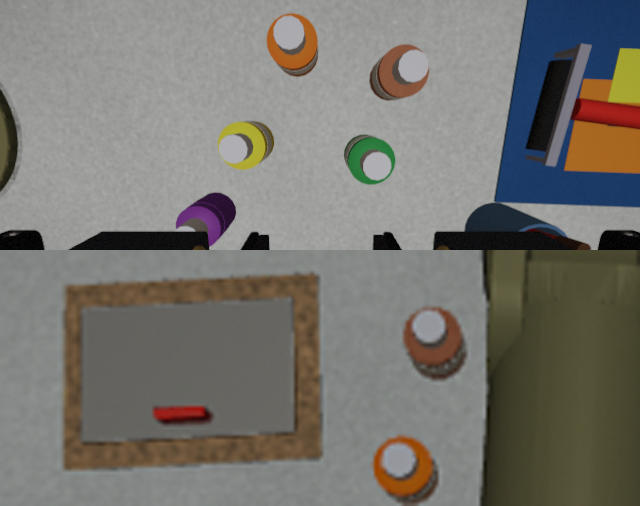

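The lid lies flat on the board, tab up, with nearly equal margins (a few mm toward +y). Caps in the wrist view are orange (289,31), copper (413,66), yellow (232,149) and green (376,165). The purple bottle (200,220) stays where it is.

```bash
cat >> h.py <<'E'
def caps(c,ps,z=.11,r=20):
    im=c['image']; out={}
    for n,(x,y) in ps.items():
        y0=max(0,y-r);k=im[y0:y+r,x-r:x+r]; g=k.min(2); m=cv2.morphologyEx((g>165).astype(np.uint8),cv2.MORPH_OPEN,np.ones((3,3)))
        N,l,s,ce=cv2.connectedComponentsWithStats(m); i=int(l[y-y0,x-(x-r)]) or 1+int(np.argmax(s[1:,4]))
        cn=max(cv2.findContours((l==i).astype(np.uint8),0,1)[0],key=len); e=cv2.minEnclosingCircle(cn)
        q=np.array(e[0])+[x-r,y0]; out[n]=q; print(n,q.round(1),'r',round(e[1],1),'mean',(ce[i]+[x-r,y0]).round(1),s[i,4],unp(c,[ce[i]+[x-r,y0]],z).round(4))
E
python3 -c "
from h import *
caps(load('w6'),dict(orange=(289,31),copper=(413,66),yellow=(232,149),green=(376,165)))
t=load('t6');im=t['image'];hsv=cv2.cvtColor(im,cv2.COLOR_BGR2HSV)
for y,x in((197,180),(165,240)):print(hsv[y,x])
print(hsv[170,175:255:1,1])
"
```

```text
orange [288.1  32.3] r 15.8 mean [288.4  32.2] 743 [[0.4585 0.0996 0.11  ]]
copper [413.5  65.5] r 15.6 mean [413.3  65.4] 693 [[0.5714 0.0764 0.11  ]]
yellow [232.7 148.5] r 14.2 mean [232.6 148.7] 593 [[ 0.4069 -0.0043  0.11  ]]
green [376.7 165.7] r 13.5 mean [376.7 165.6] 564 [[ 0.5455 -0.0153  0.11  ]]
[ 20  15 100]
[ 30   2 111]
[ 53  10  13  13  15  13  13  13  13  15  13  15  13  13  15  13  13  13
  15  13  13  13  15  15  15  15  13  13  13  13  15  15  15  15  13  15
  15  10  13  15  15  13  15  13  15  13  13  13  15  13  15  15  15  15
  15  13  15  15  13  15  13  13  13  13  15  13  28 121 115 112 113 116
 115 113  58   9   8   6   6   8]
```

```bash
python3 -c "
from h import *
plan(([.5455,-.0153,.16],[180,0,92]),([.5455,-.0153,.09],[180,0,92]),ms=.03,g=.6)"
```

```text
n 7
[[0.6,[0.45,1.35,2.2],[0.0,-0.1,0.1]],[0.6,[0.45,1.35,2.2],[0.0,-0.1,0.1]],[0.6,[0.46,1.35,2.2],[0.0,-0.1,0.1]],[0.6,[0.47,1.35,2.2],[0.0,-0.1,0.1]],[0.6,[0.0,-0.0,2.33],[0.0,0.0,0.0]],[0.6,[0.0,-0.0,2.33],[0.0,0.0,0.0]],[0.6,[0.0,-0.0,2.33],[0.0,0.0,0.0]]]
```

Call:
servo_tool(
  plan=[
    [0.6, [0.5, 1.4, 2], [0, -0.1, 0]],
    [0.6, [0.5, 1.4, 2], [0, -0.1, 0]],
    [0.6, [0.5, 1.4, 2], [0, -0.1, 0]],
    [0.6, [0.3, 1, 1], [0, -0.1, 0]],
    [0.6, [0, 0, 0], [0, 0, 0]],
    [0.6, [0, 0, 0], [0, 0, 0]],
  ],
)

```text
time_s: 12.63
tool_pos: [0.5464, -0.0039, 0.1767]
tool_rot: [179.7, -0.2, 93.1]
force: [-1.3, -0.2, 1.1]
grip_width: 0.0522
```

```bash
python3 -c "
from h import *
plan(([.5455,-.0153,.07],[180,0,92]),ms=.02,g=.6)"
```

```text
n 6
[[0.6,[-0.2,-0.03,1.78],[0.0,-0.0,0.2]],[0.6,[-0.2,-0.03,1.78],[0.0,-0.0,0.2]],[0.6,[-0.19,-0.03,1.78],[0.0,-0.0,0.2]],[0.6,[-0.19,-0.03,1.78],[0.0,-0.0,0.2]],[0.6,[-0.19,-0.03,1.78],[0.0,-0.0,0.2]],[0.6,[-0.19,-0.02,1.78],[0.0,-0.0,0.2]]]
```

Call:
servo_tool(
  plan=[
    [0.6, [-0.5, 0, 1], [0, 0, 0.4]],
    [0.6, [-0.4, 0, 1], [0, 0, 0.4]],
    [0.6, [0, 0, 1.5], [0, 0, 0]],
    [0.6, [0, 0, 0], [0, 0, 0]],
    [0.6, [0, 0, 0], [0, 0, 0]],
  ],
)

```text
time_s: 13.05
tool_pos: [0.5467, -0.0129, 0.1415]
tool_rot: [179.5, -0.1, 92.3]
force: [0.4, -0.7, 0.9]
grip_width: 0.0523
```

```bash
python3 -c "
from h import *
plan(([.5455,-.0153,.07],[180,0,92]),ms=.02,g=.6)"
```

```text
n 4
[[0.6,[-0.06,-0.05,1.79],[0.1,-0.0,0.1]],[0.6,[-0.06,-0.04,1.79],[0.1,-0.0,0.1]],[0.6,[-0.06,-0.04,1.79],[0.1,-0.0,0.1]],[0.6,[-0.06,-0.04,1.79],[0.1,-0.0,0.1]]]
```

Call:
servo_tool(
  plan=[
    [0.6, [-0.1, -0.05, 1.8], [0.1, 0, 0.1]],
    [0.6, [-0.1, -0.05, 1.8], [0.1, 0, 0.1]],
    [0.6, [-0.05, -0.05, 1.8], [0.1, 0, 0.1]],
    [0.6, [0, 0, 1], [0.1, 0, 0]],
    [0.6, [0, 0, 0.3], [0, 0, 0]],
    [0.6, [0, 0, 0], [0, 0, 0]],
  ],
  force=25,
)

```text
time_s: 13.55
tool_pos: [0.5485, -0.0189, 0.0773]
tool_rot: [179.5, 0.1, 91.7]
force: [0.3, 1.6, 0.3]
grip_width: 0.0518
```

Call:
servo_tool(
  plan=[
    [0.6, [0.2, -0.2, 0.4], [0.1, 0, 0]],
    [0.6, [0.1, -0.1, 0.2], [0.1, 0, 0]],
    [0.6, [0, 0, 0], [0, 0, 0]],
    [0, [0, 0, 0], [0, 0, 0]],
    [0, [0, 0, 0], [0, 0, 0]],
    [0, [0, 0, 0], [0, 0, 0]],
    [0, [0, 0, 0], [0, 0, 0]],
    [0, [0, 0, 0], [0, 0, 0]],
    [0, [0, 0, 0], [0, 0, 0]],
  ],
)

```text
time_s: 14.3
tool_pos: [0.5481, -0.0155, 0.0753]
tool_rot: [179.3, 0.2, 91.7]
force: [0.4, -0.6, -1.0]
grip_width: 0.0266
```

Green is gripped at 26.6 mm. Carrying it to cell3.

Call:
servo_tool(
  plan=[
    [0, [0, 0, -2], [0, 0, 0]],
    [0, [0, 0, -3.5], [0, 0, 0]],
    [0, [0, 0, -3.5], [0, 0, 0]],
    [0, [-1, 0, -3.5], [0, 0, 0]],
    [0, [-2, 0, -2], [0, 0, 0]],
    [0, [-3.5, 0, 0], [0, 0, 0]],
    [0, [-3.5, 0, 0], [0, 0, 0]],
    [0, [-3.5, 0, 0], [0, 0, 0]],
    [0, [-3.5, 0, 0], [0, 0, 0]],
    [0, [-3.5, 0, 0], [0, 0, 0]],
    [0, [-3.5, 0, 0], [0, 0, 0]],
    [0, [-3.5, 0, 0], [0, 0, 0]],
    [0, [-2.5, 0, 0], [0, 0, 0]],
    [0, [-1, 0, 0], [0, 0, 0]],
    [0, [0, 0, 0], [0, 0, 0]],
    [0, [0, 0, 0], [0, 0, 0]],
  ],
)

```text
time_s: 15.63
tool_pos: [0.5547, -0.3349, 0.2231]
tool_rot: [179.8, 0.1, 92.2]
force: [-0.7, 0.7, -0.5]
grip_width: 0.0268
```

```bash
python3 -c "
from h import *
w=snap('wrist','w7');cv2.imwrite('pics/w7c.png',w['image'][:260])
plan(([.5513,-.3629,.16],[179.4,0,90]),ms=.03,g=0)"
```

```text
n 3
[[0,[-0.94,-0.16,2.11],[-0.1,0.0,0.7]],[0,[-0.94,-0.15,2.1],[-0.1,0.0,0.7]],[0,[-0.95,-0.14,2.1],[-0.1,0.0,0.7]]]
```

View pics/w7c.png

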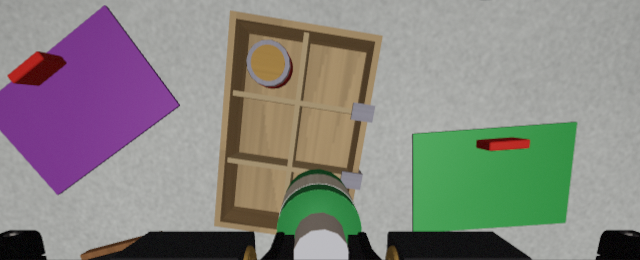

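The view shows the whole crate: rim corners at (231,11), (382,37) and (215,226), the tin at (269,63) in cell2, and the green bottle held. I'll refit the crate from these.

Run:
```python
from h import *
c=load('w7'); im=c['image']; hsv=cv2.cvtColor(im,cv2.COLOR_BGR2HSV); br=cv2.inRange(hsv,(8,60,60),(25,255,255))>0
L=[(np.flatnonzero(br[y,205:245])[0]+204.5,y) for y in range(20,218,2) if br[y,205:245].any()]
T=[(x,np.flatnonzero(br[0:50,x])[0]-.5) for x in range(240,374,2) if br[0:50,x].any()]
Rr=[(np.flatnonzero(br[y,350:395])[-1]+350.5,y) for y in list(range(45,98,2))]
l,t,r=line(L),line(T),line(Rr); A,B=isect(l,t),isect(r,t); print(A,B)
P=unp(c,[A,B,(215,226)],.068); print(P.round(4),np.linalg.norm(P[1]-P[0]),np.linalg.norm(P[2]-P[0])); d=P[1]-P[0]; y1=np.degrees(np.arctan2(d[1],d[0]))
q=unp(c,[l[2:]-70*l[:2],l[2:]+70*l[:2]],.068); d=q[1]-q[0]; d*=np.sign(d[1]); y2=np.degrees(np.arctan2(-d[0],d[1])); print(y1,y2)
a=np.radians((y1+y2)/2); yd=np.array([-np.sin(a),np.cos(a)]); C=P[:2,:2].mean(0)-.104*yd; print('centre',C)
R=np.array([[np.cos(a),-np.sin(a)],[np.sin(a),np.cos(a)]])
for i,(x,y) in enumerate([(-33.5,-67),(-33.5,0),(-33.5,67),(33.5,-67),(33.5,0),(33.5,67)]): print(i,(C+R@[x/1e3,y/1e3]).round(4))
```

```text
[229.65265   10.574562] [382.10846  35.37166]
[[ 0.4666 -0.1809  0.068 ]
 [ 0.6069 -0.196   0.068 ]
 [ 0.4453 -0.3879  0.068 ]] 0.14109524205040339 0.2081392604967792
-6.127460020826081 -6.227792236654972
centre [ 0.52559456 -0.29182593]
0 [ 0.4851 -0.3548]
1 [ 0.4923 -0.2882]
2 [ 0.4995 -0.2216]
3 [ 0.5517 -0.362 ]
4 [ 0.5589 -0.2954]
5 [ 0.5661 -0.2288]
```

The refit gives 141.1 × 208.1 mm and agrees with the first fit within 1 mm.

Call:
servo_tool(
  plan=[
    [0, [-1, -0.1, 0.5], [0, 0, 0]],
    [0, [-0.9, -0.1, 1], [0, 0, 0]],
    [0, [-0.4, -0.1, 1], [0, 0, 0]],
    [0, [0, 0, 1], [0, 0, 0]],
    [0, [0, 0, 0], [0, 0, 0]],
    [0, [0, 0, 0], [0, 0, 0]],
  ],
)

```text
time_s: 16.18
tool_pos: [0.5546, -0.3508, 0.1847]
tool_rot: [179.8, -0.0, 92.9]
force: [0.1, 0.0, -1.1]
grip_width: 0.0269
```

```bash
python3 -c "
from h import *
plan(([.5517,-.362,.16],[179.4,0,92]),ms=.03,g=0)"
```

```text
n 1
[[0,[-1.11,-0.36,2.47],[-0.4,-0.0,0.9]]]
```

Call:
servo_tool(
  plan=[
    [0, [-1, -0.3, 0], [0, 0, 0]],
    [0, [-0.5, -0.2, 0], [0, 0, 0]],
    [0, [0, 0, 0], [0, 0, 0]],
    [0, [0, 0, 0], [0, 0, 0]],
  ],
)

```text
time_s: 16.52
tool_pos: [0.5502, -0.3668, 0.1848]
tool_rot: [179.8, -0.0, 93.0]
force: [-0.6, 1.2, -2.2]
grip_width: 0.0265
```

Call:
servo_tool(
  plan=[
    [0, [0.4, 0.1, 1.5], [0, 0, 0]],
    [0, [0, 0, 1.2], [0, 0, 0]],
    [0, [0, 0, 0], [0, 0, 0]],
    [0, [0, 0, 0], [0, 0, 0]],
  ],
)

```text
time_s: 16.85
tool_pos: [0.5519, -0.3642, 0.1588]
tool_rot: [179.6, 0.1, 92.9]
force: [0.5, 0.6, -1.1]
grip_width: 0.0267
```

Within 2 mm. Descending 77 mm.

Call:
servo_tool(
  plan=[
    [0, [0.15, 0, 1.2], [0, 0, 0]],
    [0, [0.1, 0, 1.2], [0, 0, 0]],
    [0, [0, 0, 1.2], [0, 0, 0]],
    [0, [0, 0, 1.2], [0, 0, 0]],
    [0, [0, 0, 1], [0, 0, 0]],
    [0, [0, 0, 0], [0, 0, 0]],
  ],
)

```text
time_s: 17.35
tool_pos: [0.5523, -0.3617, 0.0954]
tool_rot: [179.6, 0.1, 92.9]
force: [-1.0, 0.2, -1.6]
grip_width: 0.0267
```

Call:
servo_tool(
  plan=[
    [0, [0, 0, 0.7], [0, 0, 0]],
    [0, [0, 0, 0.5], [0, 0, 0]],
    [0, [0, 0, 0.4], [0, 0, 0]],
    [0, [0, 0, 0.3], [0, 0, 0]],
    [0, [0, 0, 0], [0, 0, 0]],
  ],
)

```text
time_s: 17.77
tool_pos: [0.5546, -0.3645, 0.0827]
tool_rot: [179.4, 0.5, 92.8]
force: [0.1, -0.3, -1.1]
grip_width: 0.0264
```

Call:
servo_tool(
  plan=[
    [0, [0, 0, 0.4], [0, 0, 0]],
    [0, [0, 0, 0.3], [0, 0, 0]],
  ],
)

```text
time_s: 17.93
tool_pos: [0.5564, -0.3676, 0.0808]
tool_rot: [179.1, 0.9, 92.8]
force: [-6.8, 1.7, 19.4]
grip_width: 0.0267
```

It's on the floor: z matches and the contact force is 19 N. Release, rise, and return toward the bottles.

Call:
servo_tool(
  plan=[
    [0.5, [0, 0, 0], [0, 0, 0]],
    [0.5, [0, 0, 0], [0, 0, 0]],
    [0.5, [0, 0, 0], [0, 0, 0]],
    [0.5, [0, 0, 0], [0.5, -0.5, 0]],
    [0.5, [0, 0, -2], [0.3, -0.3, 0]],
    [0.5, [0, 0, -3], [0, 0, 0]],
    [0.5, [0, 0, -3.5], [0, 0, 0]],
    [0.6, [0, -0.5, -3.5], [0, 0, 0]],
    [0.6, [2.5, -1, -2], [0, 0, 0]],
    [0.6, [3.5, -0.7, -1], [0, 0, 0]],
    [0.6, [3.5, -0.7, 0], [0, 0, 0]],
    [0.6, [3.5, -0.7, 0], [0, 0, 0]],
    [0.6, [3.5, -0.7, 0], [0, 0, 0]],
    [0.6, [3.5, -0.7, 0], [0, 0, 0]],
    [0.6, [3.5, -0.7, 0], [0, 0, 0]],
    [0.6, [3, 0, 0], [0, 0, 0]],
    [0.6, [2, 0, 0], [0, 0, 0]],
    [0.6, [0.8, 0, 0], [0, 0, 0]],
    [0.6, [0, 0, 0], [0, 0, 0]],
    [0.6, [0, 0, 0], [0, 0, 0]],
  ],
)

```text
time_s: 19.6
tool_pos: [0.4815, -0.0585, 0.2201]
tool_rot: [-179.6, 2.0, 92.9]
force: [-0.2, -0.2, -0.5]
grip_width: 0.0525
```

```bash
python3 -c "
from h import *
w=snap('wrist','w8'); print(w['obs']['tool_pos'],w['obs']['tool_rot'])
P=dict(orange=[.4585,.0996,.11],copper=[.5714,.0764,.11],yellow=[.4069,-.0043,.11]); ps={k:tuple(proj(w,[v])[0].round().astype(int).tolist()) for k,v in P.items()}; print(ps)
caps(w,{k:v for k,v in ps.items() if 5<v[1]<225})"
```

```text
[ 0.48151535 -0.05847919  0.22014272] [-179.62002293    1.97805387   92.87053571]
{'orange': (302, -16), 'copper': (444, 26), 'yellow': (237, 120)}Traceback (most recent call last):
  File "<string>", line 5, in <module>
    caps(w,{k:v for k,v in ps.items() if 5<v[1]<225})
    ~~~~^^^^^^^^^^^^^^^^^^^^^^^^^^^^^^^^^^^^^^^^^^^^^
  File "h.py", line 36, in caps
    N,l,s,ce=cv2.connectedComponentsWithStats(m); i=int(l[y-y0,x-(x-r)]) or 1+int(np.argmax(s[1:,4]))
                                                                                  ~~~~~~~~~^^^^^^^^^
    return _wrapfunc(a, 'argmax', axis=axis, out=out, **kwds)
    return bound(*args, **kwds)
ValueError: attempt to get argmax of an empty sequence
```

```bash
cat >> h.py <<'E'
def blobs(c,th=155,z=.11):
    im=c['image']; m=((im.min(2)>th)&(im.max(2).astype(int)-im.min(2)<30)).astype(np.uint8); m=cv2.morphologyEx(m,cv2.MORPH_OPEN,np.ones((3,3)))
    N,l,s,ce=cv2.connectedComponentsWithStats(m); hsv=cv2.cvtColor(im,cv2.COLOR_BGR2HSV)
    for i in range(1,N):
        if s[i,4]<60: continue
        ring=cv2.dilate((l==i).astype(np.uint8),np.ones((11,11)))-cv2.dilate((l==i).astype(np.uint8),np.ones((3,3)))
        h=hsv[ring>0]; h=h[h[:,1]>90]; print(ce[i].round(1),'A',s[i,4],'wh',s[i,2:4],'hue',np.median(h,0) if len(h) else None,len(h),unp(c,[ce[i]],z).round(4))
E
python3 -c "
from h import *
blobs(load('w8'));print();blobs(load('w6'),165)
t=snap('top','t8');print();blobs(t,150)"
```

```text
[444.6  25.5] A 986 wh [34 38] hue [ 10. 144. 126.] 194 [[0.5716 0.0767 0.11  ]]
[358.3  87. ] A 71 wh [ 8 13] hue None 0 [[0.5076 0.0275 0.11  ]]
[368.5 103.8] A 135 wh [16 18] hue None 0 [[0.5172 0.0147 0.11  ]]
[336.1 109.7] A 77 wh [12 16] hue None 0 [[0.4904 0.0085 0.11  ]]
[237.1 119.8] A 777 wh [31 32] hue [ 29. 183. 168.] 313 [[ 0.4069 -0.004   0.11  ]]
[368.6 121.4] A 171 wh [20 18] hue None 0 [[5.186e-01 4.000e-04 1.100e-01]]
[391.8 131.1] A 85 wh [11 12] hue None 0 [[ 0.5391 -0.0067  0.11  ]]
[201.1 134.8] A 62 wh [ 8 12] hue None 0 [[ 0.3758 -0.0182  0.11  ]]
[354.1 141.4] A 144 wh [19 12] hue None 0 [[ 0.5076 -0.017   0.11  ]]
[379.6 143.2] A 99 wh [11 16] hue None 0 [[ 0.5297 -0.0174  0.11  ]]
[361.9 154.9] A 62 wh [14 12] hue None 0 [[ 0.5153 -0.0284  0.11  ]]
[234.  167.7] A 197 wh [20 28] hue [143.  173.   47.5] 74 [[ 0.4034 -0.0455  0.11  ]]
[383.6 157.2] A 69 wh [15  9] hue None 0 [[ 0.5344 -0.0294  0.11  ]]
[413.8 179.5] A 151 wh [16 19] hue None 0 [[ 0.5633 -0.0479  0.11  ]]
[245.3 207.9] A 615 wh [39 42] hue [143.  165.5  46. ] 106 [[ 0.413  -0.0822  0.11  ]]
[262.6 193.1] A 71 wh [ 9 11] hue None 0 [[ 0.4288 -0.0674  0.11  ]]
[184.6 219.1] A 585 wh [29 24] hue [143. 154. 113.] 81 [[ 0.3567 -0.0961  0.11  ]]
[273.5 213.7] A 72 wh [15  7] hue None 0 [[ 0.4388 -0.0865  0.11  ]]
[258.2 219.8] A 109 wh [18 10] hue None 0 [[ 0.4247 -0.0932  0.11  ]]
[279.1 224.9] A 144 wh [24 13] hue [150.  107.   10.5] 4 [[ 0.4441 -0.0972  0.11  ]]

[288.4  32.2] A 743 wh [30 32] hue [ 14. 208. 169.] 368 [[0.4585 0.0996 0.11  ]]
[413.3  65.4] A 693 wh [29 30] hue [ 10. 142. 134.] 219 [[0.5714 0.0764 0.11  ]]
[232.6 148.7] A 593 wh [28 27] hue [ 29. 182. 174.] 241 [[ 0.4069 -0.0043  0.11  ]]
[376.7 165.6] A 564 wh [27 26] hue [ 67. 165. 120.] 311 [[ 0.5455 -0.0153  0.11  ]]
```

Copper and yellow are unmoved. Yellow is next.

```bash
python3 -c "
from h import *
plan(([.4069,-.0042,.15],[180,0,90]),ms=.02,g=.6)"
```

```text
n 6
[[0.6,[1.02,-1.19,1.14],[-0.1,0.3,0.5]],[0.6,[1.0,-1.2,1.15],[-0.1,0.3,0.5]],[0.6,[0.99,-1.21,1.15],[-0.1,0.3,0.5]],[0.6,[0.97,-1.22,1.16],[-0.1,0.3,0.5]],[0.6,[0.95,-1.23,1.16],[-0.1,0.3,0.5]],[0.6,[0.94,-1.24,1.16],[-0.1,0.3,0.5]]]
```

Call:
servo_tool(
  plan=[
    [0.6, [0.9, -1.2, 1.1], [-0.1, 0.4, 0.5]],
    [0.6, [0.9, -1.2, 1.1], [-0.1, 0.4, 0.5]],
    [0.6, [0.9, -1.2, 1.1], [-0.1, 0.4, 0.5]],
    [0.6, [0.9, -1.2, 1.1], [-0.1, 0.4, 0.5]],
    [0.6, [0.9, -1.2, 1.1], [0, 0.4, 0]],
    [0.6, [0.5, -0.8, 1.1], [0, 0.2, 0]],
    [0.6, [0, 0, 0], [0, 0, 0]],
    [0.6, [0, 0, 0], [0, 0, 0]],
  ],
)

```text
time_s: 20.37
tool_pos: [0.4124, -0.0245, 0.1505]
tool_rot: [179.8, -0.6, 89.3]
force: [0.2, 0.3, 0.1]
grip_width: 0.0524
```

```bash
python3 -c "
from h import *
plan(([.4069,-.0042,.15],[180,0,90]),ms=.02,g=.6)"
```

```text
n 2
[[0.6,[1.01,-0.29,0.03],[0.1,-0.3,-0.4]],[0.6,[1.01,-0.28,0.03],[0.1,-0.3,-0.4]]]
```

Call:
servo_tool(
  plan=[
    [0.6, [1.1, -0.3, 0], [0, -0.3, -0.3]],
    [0.6, [1.1, -0.3, 0], [0, -0.2, -0.3]],
    [0.6, [0, 0, 0], [0, 0, 0]],
    [0.6, [0, 0, 0], [0, 0, 0]],
  ],
)

```text
time_s: 20.7
tool_pos: [0.4092, -0.0023, 0.1529]
tool_rot: [179.6, -0.1, 89.7]
force: [-0.1, -0.7, 0.1]
grip_width: 0.0521
```

Call:
servo_tool(
  plan=[
    [0.6, [-0.1, -0.1, 1.8], [0.1, 0, 0]],
    [0.6, [-0.1, -0.1, 1.8], [0.1, 0, 0]],
    [0.6, [0, 0, 1.8], [0.1, 0, 0]],
    [0.6, [0, 0, 1.4], [0.1, 0, 0]],
    [0.6, [0, 0, 0.6], [0, 0, 0]],
    [0.6, [0, 0, 0], [0, 0, 0]],
  ],
)

```text
time_s: 21.2
tool_pos: [0.4129, -0.0037, 0.0801]
tool_rot: [179.5, 0.0, 89.9]
force: [-1.1, -0.5, 0.5]
grip_width: 0.0525
```

Call:
servo_tool(
  plan=[
    [0.6, [0, -0.5, 0.3], [0.2, 0, 0]],
    [0.6, [0, -0.4, 0.3], [0.1, 0, 0]],
    [0.6, [0, 0, 0], [0, 0, 0]],
  ],
)

```text
time_s: 21.45
tool_pos: [0.4045, -0.0036, 0.0751]
tool_rot: [179.7, 0.0, 89.9]
force: [0.1, 0.5, -0.1]
grip_width: 0.0522
```

Good. Close, lift and carry to cell0 (0.4851, −0.3548).

Call:
servo_tool(
  plan=[
    [0, [0, 0, 0], [0, 0, 0]],
    [0, [0, 0, 0], [0, 0, 0]],
    [0, [0, 0, 0], [0, 0, 0]],
    [0, [0, 0, 0], [0, 0, 0]],
    [0, [0, 0, 0], [0, 0, 0]],
    [0, [0, 0, 0], [0, 0, 0]],
  ],
)

```text
time_s: 21.95
tool_pos: [0.4062, -0.0042, 0.0773]
tool_rot: [179.5, 0.2, 89.9]
force: [-0.4, -0.5, -1.1]
grip_width: 0.0265
```

Call:
servo_tool(
  plan=[
    [0, [0, 0, -2], [0, 0, 0]],
    [0, [0, 0.2, -3.5], [0, 0, 0]],
    [0, [0, 0.4, -3.5], [0, 0, 0]],
    [0, [-1, 0.6, -3.5], [0, 0, 0]],
    [0, [-2, 0.7, -2], [0, 0, 0]],
    [0, [-3.5, 0.7, 0], [0, 0, 0]],
    [0, [-3.5, 0.7, 0], [0, 0, 0]],
    [0, [-3.5, 0.7, 0], [0, 0, 0]],
    [0, [-3.5, 0.7, 0], [0, 0, 0]],
    [0, [-3.5, 0.7, 0], [0, 0, 0]],
    [0, [-3.5, 0.7, 0], [0, 0, 0]],
    [0, [-3.5, 0.7, 0], [0, 0, 0]],
    [0, [-3, 0.7, 0], [0, 0, 0]],
    [0, [-1.5, 0, 0], [0, 0, 0]],
    [0, [0, 0, 0], [0, 0, 0]],
    [0, [0, 0, 0], [0, 0, 0]],
  ],
)

```text
time_s: 23.28
tool_pos: [0.4796, -0.3375, 0.2241]
tool_rot: [-179.9, 0.1, 90.2]
force: [0.5, 0.4, -1.9]
grip_width: 0.0263
```

```bash
python3 -c "
from h import *
print(env.get_obs()['force'])
plan(([.4851,-.3548,.17],[179.7,0,90]),ms=.03,g=0)"
```

```text
[ 0.51563773  0.40251331 -1.88610979]
n 2
[[0,[-0.86,0.28,2.7],[-0.2,0.1,0.1]],[0,[-0.86,0.27,2.7],[-0.2,0.1,0.1]]]
```

Call:
servo_tool(
  plan=[
    [0, [-1, 0.3, 1.5], [0, 0, 0]],
    [0, [-0.8, 0.3, 2], [0, 0, 0]],
    [0, [0, 0, 1.5], [0, 0, 0]],
    [0, [0, 0, 0], [0, 0, 0]],
    [0, [0, 0, 0], [0, 0, 0]],
  ],
)

```text
time_s: 23.7
tool_pos: [0.487, -0.3469, 0.1739]
tool_rot: [-179.9, -0.1, 90.7]
force: [0.3, -0.3, -0.7]
grip_width: 0.0265
```

Call:
servo_tool(
  plan=[
    [0, [-0.8, -0.2, 0.5], [0, 0, 0]],
    [0, [-0.3, 0, 0.5], [0, 0, 0]],
    [0, [0, 0, 0], [0, 0, 0]],
    [0, [0, 0, 0], [0, 0, 0]],
  ],
)

```text
time_s: 24.03
tool_pos: [0.4866, -0.356, 0.1667]
tool_rot: [179.9, 0.1, 90.9]
force: [-0.1, -0.4, -0.0]
grip_width: 0.0264
```

Call:
servo_tool(
  plan=[
    [0, [0.05, -0.1, 1.3], [0, 0, 0]],
    [0, [0.05, -0.05, 1.3], [0, 0, 0]],
    [0, [0, 0, 1.3], [0, 0, 0]],
    [0, [0, 0, 1.3], [0, 0, 0]],
    [0, [0, 0, 1.2], [0, 0, 0]],
    [0, [0, 0, 0.7], [0, 0, 0]],
    [0, [0, 0, 0], [0, 0, 0]],
  ],
)

```text
time_s: 24.62
tool_pos: [0.4861, -0.3555, 0.0917]
tool_rot: [179.7, 0.2, 90.9]
force: [-0.2, 1.0, -1.7]
grip_width: 0.0268
```

Call:
servo_tool(
  plan=[
    [0, [0, 0, 0.5], [0, 0, 0]],
    [0, [0, 0, 0.4], [0, 0, 0]],
    [0, [0, 0, 0.3], [0, 0, 0]],
    [0, [0, 0, 0.3], [0, 0, 0]],
  ],
)

```text
time_s: 24.95
tool_pos: [0.4891, -0.3577, 0.083]
tool_rot: [179.4, 0.5, 90.9]
force: [-3.6, 1.9, 13.2]
grip_width: 0.0263
```

It's on the floor (13 N). Release and return.

Call:
servo_tool(
  plan=[
    [0.5, [0, 0, 0], [0, 0, 0]],
    [0.5, [0, 0, 0], [0, 0, 0]],
    [0.5, [0, 0, 0], [0, 0, 0]],
    [0.5, [0, 0, 0], [0.5, -0.4, 0]],
    [0.5, [0, 0, -2], [0, 0, 0]],
    [0.5, [0, 0, -3], [0, 0, 0]],
    [0.5, [0, 0, -3.5], [0, 0, 0]],
    [0.6, [0, 0, -3.5], [0, 0, 0]],
    [0.6, [2.5, 0, -2], [0, 0, 0]],
    [0.6, [3.5, 0.2, -1], [0, 0, 0]],
    [0.6, [3.5, 0.2, -1], [0, 0, 0]],
    [0.6, [3.5, 0.2, 0], [0, 0, 0]],
    [0.6, [3.5, 0.2, 0], [0, 0, 0]],
    [0.6, [3.5, 0.2, 0], [0, 0, 0]],
    [0.6, [3.5, 0.2, 0], [0, 0, 0]],
    [0.6, [3.5, 0.2, 0], [0, 0, 0]],
    [0.6, [3.5, 0.2, 0], [0, 0, 0]],
    [0.6, [2.5, 0, 0], [0, 0, 0]],
    [0.6, [1, 0, 0], [0, 0, 0]],
    [0.6, [0, 0, 0], [0, 0, 0]],
  ],
)

```text
time_s: 26.62
tool_pos: [0.5028, -0.0007, 0.2441]
tool_rot: [179.7, 1.6, 90.7]
force: [0.3, -0.3, 0.3]
grip_width: 0.0521
```

```bash
python3 -c "
from h import *
w=snap('wrist','w9'); print(w['obs']['tool_pos'],w['obs']['tool_rot'])
blobs(w,165)
plan(([.5714,.0764,.15],[180,0,90]),ms=.025,g=.6)"
```

```text
[ 0.5027833  -0.0006659   0.24406553] [179.6915321    1.55945824  90.66716426]
[315.8  91.7] A 702 wh [29 30] hue [ 14. 209. 173.] 566 [[0.4982 0.0818 0.11  ]]
[396.8  98.9] A 682 wh [29 30] hue [ 10.  141.  136.5] 330 [[0.5714 0.0764 0.11  ]]
n 6
[[0.6,[1.34,1.15,1.54],[0.1,0.3,0.1]],[0.6,[1.33,1.15,1.54],[0.1,0.3,0.1]],[0.6,[1.33,1.15,1.55],[0.1,0.3,0.1]],[0.6,[1.32,1.15,1.55],[0.1,0.3,0.1]],[0.6,[1.32,1.14,1.56],[0.1,0.3,0.1]],[0.6,[1.31,1.14,1.56],[0.1,0.3,0.1]]]
```

Orange was knocked to (0.4982, 0.0818) and is still upright, with its cap disc round at full size. There is room between it and copper for a finger, so I'll take copper first.

Call:
servo_tool(
  plan=[
    [0.55, [1.3, 1.1, 1.5], [0, 0.3, 0.1]],
    [0.55, [1.3, 1.1, 1.5], [0, 0.3, 0.1]],
    [0.55, [1.3, 1.1, 1.5], [0, 0.3, 0.1]],
    [0.55, [1.3, 1.1, 1.5], [0, 0.3, 0.1]],
    [0.55, [1.3, 1.1, 1.5], [0, 0.3, 0.1]],
    [0.55, [0.9, 0.8, 1.3], [0, 0, 0]],
    [0.55, [0, 0, 0], [0, 0, 0]],
    [0.55, [0, 0, 0], [0, 0, 0]],
  ],
)

```text
time_s: 27.33
tool_pos: [0.5732, 0.0471, 0.1492]
tool_rot: [179.7, 0.7, 88.3]
force: [-0.2, -0.8, 0.4]
grip_width: 0.0478
```

```bash
python3 -c "
from h import *
plan(([.5714,.0764,.15],[180,0,90]),ms=.025,g=.6)"
```

```text
n 2
[[0.6,[1.46,-0.13,-0.06],[0.1,0.4,-0.8]],[0.6,[1.47,-0.11,-0.05],[0.1,0.4,-0.8]]]
```

Call:
servo_tool(
  plan=[
    [0.55, [1.4, -0.1, 0], [0, 0.4, -0.8]],
    [0.55, [1.4, -0.1, 0], [0, 0.3, -0.6]],
    [0.55, [0.2, 0, 0], [0, 0, 0]],
    [0.55, [0, 0, 0], [0, 0, 0]],
  ],
)

```text
time_s: 27.67
tool_pos: [0.5724, 0.0736, 0.1505]
tool_rot: [179.7, 0.1, 89.4]
force: [0.3, 0.0, -0.0]
grip_width: 0.048
```

Call:
servo_tool(
  plan=[
    [0.55, [0.2, -0.1, 1.8], [0, 0, 0]],
    [0.55, [0.1, 0, 1.8], [0, 0, 0]],
    [0.55, [0, 0, 1.8], [0, 0, 0]],
    [0.55, [0, 0, 1.4], [0, 0, 0]],
    [0.55, [0, 0, 0.5], [0, 0, 0]],
    [0.55, [0, 0, 0], [0, 0, 0]],
  ],
)

```text
time_s: 28.17
tool_pos: [0.5752, 0.0768, 0.0813]
tool_rot: [179.0, 0.3, 89.5]
force: [0.0, 0.3, 0.8]
grip_width: 0.0482
```

Call:
servo_tool(
  plan=[
    [0.55, [0, -0.4, 0.4], [0.5, 0, 0]],
    [0.55, [0, -0.1, 0.3], [0.3, -0.2, 0]],
    [0.55, [0, 0, 0], [0, 0, 0]],
    [0, [0, 0, 0], [0, 0, 0]],
    [0, [0, 0, 0], [0, 0, 0]],
    [0, [0, 0, 0], [0, 0, 0]],
    [0, [0, 0, 0], [0, 0, 0]],
    [0, [0, 0, 0], [0, 0, 0]],
    [0, [0, 0, 0], [0, 0, 0]],
  ],
)

```text
time_s: 28.92
tool_pos: [0.5726, 0.0769, 0.0783]
tool_rot: [179.5, 0.6, 89.5]
force: [0.5, -0.2, -1.2]
grip_width: 0.026
```

Call:
servo_tool(
  plan=[
    [0, [0, 0, -2], [0, 0, 0]],
    [0, [0, 0, -3.5], [0, 0, 0]],
    [0, [0, 0, -3.5], [0, 0, 0]],
    [0, [-1, 0, -3.5], [0, 0, 0]],
    [0, [-2, -0.1, -2], [0, 0, 0]],
    [0, [-3.5, -0.1, 0], [0, 0, 0]],
    [0, [-3.5, -0.1, 0], [0, 0, 0]],
    [0, [-3.5, -0.1, 0], [0, 0, 0]],
    [0, [-3.5, -0.1, 0], [0, 0, 0]],
    [0, [-3.5, -0.1, 0], [0, 0, 0]],
    [0, [-3.5, -0.1, 0], [0, 0, 0]],
    [0, [-3.5, -0.1, 0], [0, 0, 0]],
    [0, [-3.5, -0.1, 0], [0, 0, 0]],
    [0, [-3, -0.1, 0], [0, 0, 0]],
    [0, [-1.5, 0, 0], [0, 0, 0]],
    [0, [0, 0, 0], [0, 0, 0]],
    [0, [0, 0, 0], [0, 0, 0]],
  ],
)

```text
time_s: 30.33
tool_pos: [0.5555, -0.2885, 0.2277]
tool_rot: [180.0, 0.5, 90.1]
force: [-0.6, 0.2, -1.6]
grip_width: 0.0257
```

```bash
python3 -c "
from h import *
plan(([.5589,-.2954,.17],[179.6,0.3,90]),ms=.03,g=0)"
```

```text
n 2
[[0,[-0.32,0.17,2.89],[-0.2,0.1,0.0]],[0,[-0.32,0.16,2.89],[-0.2,0.1,0.0]]]
```

Call:
servo_tool(
  plan=[
    [0, [-0.4, 0.2, 1.5], [0, 0, 0]],
    [0, [-0.4, 0.2, 2], [0, 0, 0]],
    [0, [0, 0, 1.5], [0, 0, 0]],
    [0, [0, 0, 0], [0, 0, 0]],
    [0, [0, 0, 0], [0, 0, 0]],
  ],
)

```text
time_s: 30.75
tool_pos: [0.5633, -0.2844, 0.1776]
tool_rot: [179.8, 0.2, 90.8]
force: [0.3, 0.5, -1.0]
grip_width: 0.0262
```

Call:
servo_tool(
  plan=[
    [0, [-1, -0.4, 0.5], [0, 0, 0]],
    [0, [-0.3, -0.1, 0.5], [0, 0, 0]],
    [0, [0, 0, 0], [0, 0, 0]],
    [0, [0, 0, 0], [0, 0, 0]],
  ],
)

```text
time_s: 31.08
tool_pos: [0.5605, -0.2947, 0.1701]
tool_rot: [179.6, 0.2, 91.2]
force: [-0.5, 0.6, -2.1]
grip_width: 0.0264
```

Good. Descending 86 mm.

Call:
servo_tool(
  plan=[
    [0, [0, -0.15, 1.3], [0, 0, 0]],
    [0, [0, -0.05, 1.3], [0, 0, 0]],
    [0, [0, 0, 1.3], [0, 0, 0]],
    [0, [0, 0, 1.3], [0, 0, 0]],
    [0, [0, 0, 1.2], [0, 0, 0]],
    [0, [0, 0, 0.9], [0, 0, 0]],
    [0, [0, 0, 0], [0, 0, 0]],
  ],
)

```text
time_s: 31.67
tool_pos: [0.5583, -0.2954, 0.0902]
tool_rot: [179.6, 0.2, 91.1]
force: [0.0, 0.0, -1.3]
grip_width: 0.026
```

Call:
servo_tool(
  plan=[
    [0, [0, 0, 0.5], [0, 0, 0]],
    [0, [0, 0, 0.3], [0, 0, 0]],
    [0, [0, 0, 0.3], [0, 0, 0]],
  ],
)

```text
time_s: 31.92
tool_pos: [0.559, -0.2964, 0.0832]
tool_rot: [179.6, 0.4, 91.1]
force: [-6.2, 2.9, 20.6]
grip_width: 0.0261
```

Call:
servo_tool(
  plan=[
    [0.5, [0, 0, 0], [0, 0, 0]],
    [0.5, [0, 0, 0], [0, 0, 0]],
    [0.5, [0, 0, 0], [0, 0, 0]],
    [0.5, [0, 0, 0], [0.3, -0.3, 0]],
    [0.5, [0, 0, -2], [0, 0, 0]],
    [0.5, [0, 0, -3], [0, 0, 0]],
    [0.5, [0, 0, -3.5], [0, 0, 0]],
    [0.6, [0, 0, -3.5], [0, 0, 0]],
    [0.6, [2.5, -0.5, -2], [0, 0, 0]],
    [0.6, [3.5, -0.9, -1], [0, 0, 0]],
    [0.6, [3.5, -0.9, -1], [0, 0, 0]],
    [0.6, [3.5, -0.9, 0], [0, 0, 0]],
    [0.6, [3.5, -0.9, 0], [0, 0, 0]],
    [0.6, [3.5, -0.9, 0], [0, 0, 0]],
    [0.6, [3.5, -0.8, 0], [0, 0, 0]],
    [0.6, [3.5, -0.5, 0], [0, 0, 0]],
    [0.6, [2.5, 0, 0], [0, 0, 0]],
    [0.6, [1, 0, 0], [0, 0, 0]],
    [0.6, [0, 0, 0], [0, 0, 0]],
  ],
)

```text
time_s: 33.5
tool_pos: [0.4906, 0.0217, 0.247]
tool_rot: [179.4, 1.3, 90.9]
force: [-0.3, -0.2, -0.6]
grip_width: 0.0518
```

```bash
python3 -c "
from h import *
w=snap('wrist','w10'); print(w['obs']['tool_pos'],w['obs']['tool_rot'])
blobs(w,165)
plan(([.4982,.0818,.15],[180,0,90]),ms=.025,g=.6)"
```

```text
[0.49058692 0.02168158 0.24702809] [179.38416346   1.25853686  90.89057465]
[328.3 118.3] A 635 wh [28 29] hue [ 14. 210. 170.] 552 [[0.4982 0.0817 0.11  ]]
n 5
[[0.6,[1.27,0.15,1.91],[0.1,0.3,0.2]],[0.6,[1.26,0.15,1.92],[0.1,0.3,0.2]],[0.6,[1.25,0.15,1.93],[0.1,0.3,0.2]],[0.6,[1.24,0.15,1.93],[0.1,0.3,0.2]],[0.6,[1.23,0.15,1.94],[0.1,0.3,0.2]]]
```

Call:
servo_tool(
  plan=[
    [0.6, [1.5, 0.1, 1.9], [0.1, 0.3, 0.2]],
    [0.6, [1.5, 0.1, 1.9], [0.1, 0.3, 0.2]],
    [0.6, [1.5, 0.1, 1.9], [0.1, 0.3, 0.2]],
    [0.6, [1.5, 0.1, 1.9], [0.1, 0.2, 0.2]],
    [0.6, [1.2, 0.1, 1.5], [0, 0, 0]],
    [0.6, [0, 0, 0], [0, 0, 0]],
    [0.6, [0, 0, 0], [0, 0, 0]],
  ],
)

```text
time_s: 34.13
tool_pos: [0.5022, 0.0747, 0.151]
tool_rot: [179.7, 0.4, 88.7]
force: [0.0, -0.1, -0.2]
grip_width: 0.0523
```

```bash
python3 -c "
from h import *
plan(([.4982,.0817,.15],[180,0,90]),ms=.025,g=.6)"
```

```text
n 1
[[0.6,[0.69,-0.42,0.09],[0.3,0.4,-1.3]]]
```

Call:
servo_tool(
  plan=[
    [0.6, [0.6, -0.4, 0.3], [0.2, 0.3, -0.6]],
    [0.6, [0.2, -0.1, 1], [0.1, 0, -0.5]],
    [0.6, [0, 0, 1.8], [0, 0, 0]],
    [0.6, [0, 0, 1.8], [0, 0, 0]],
    [0.6, [0, 0, 1.4], [0, 0, 0]],
    [0.6, [0, 0, 0.5], [0, 0, 0]],
    [0.6, [0, 0, 0], [0, 0, 0]],
  ],
)

```text
time_s: 34.72
tool_pos: [0.5021, 0.0738, 0.083]
tool_rot: [179.6, 0.3, 89.2]
force: [-0.5, -0.2, -0.3]
grip_width: 0.0521
```

Call:
servo_tool(
  plan=[
    [0.6, [0.7, -0.4, 0.3], [0.2, 0, 0]],
    [0.6, [0.3, -0.1, 0.3], [0.1, -0.2, 0]],
    [0.6, [0, 0, 0], [0, 0, 0]],
  ],
)

```text
time_s: 34.97
tool_pos: [0.4982, 0.0836, 0.0782]
tool_rot: [179.8, 0.5, 89.1]
force: [-0.2, 0.2, 0.6]
grip_width: 0.0523
```

Call:
servo_tool(
  plan=[
    [0, [0, 0, 0], [0, 0, 0]],
    [0, [0, 0, 0], [0, 0, 0]],
    [0, [0, 0, 0], [0, 0, 0]],
    [0, [0, 0, 0], [0, 0, 0]],
    [0, [0, 0, 0], [0, 0, 0]],
    [0, [0, 0, 0], [0, 0, 0]],
  ],
)

```text
time_s: 35.47
tool_pos: [0.4997, 0.0846, 0.0804]
tool_rot: [179.6, 0.5, 89.2]
force: [-0.9, 0.2, -0.5]
grip_width: 0.0252
```

Call:
servo_tool(
  plan=[
    [0, [0, 0, -2], [0, 0, 0]],
    [0, [0, 0, -3.5], [0, 0, 0]],
    [0, [0, 0, -3.5], [0, 0, 0]],
    [0, [-1, 0, -3.5], [0, 0, 0]],
    [0, [-2, 0, -2], [0, 0, 0]],
    [0, [-3.5, 0, 0], [0, 0, 0]],
    [0, [-3.5, 0, 0], [0, 0, 0]],
    [0, [-3.5, 0, 0], [0, 0, 0]],
    [0, [-3.5, 0, 0], [0, 0, 0]],
    [0, [-3.5, 0, 0], [0, 0, 0]],
    [0, [-3.5, 0, 0], [0, 0, 0]],
    [0, [-3.5, 0, 0], [0, 0, 0]],
    [0, [-3.5, 0, 0], [0, 0, 0]],
    [0, [-3.2, 0, 0], [0, 0, 0]],
    [0, [-1.5, 0, 0], [0, 0, 0]],
    [0, [0, 0, 0], [0, 0, 0]],
    [0, [0, 0, 0], [0, 0, 0]],
  ],
)

```text
time_s: 36.88
tool_pos: [0.4905, -0.2858, 0.2309]
tool_rot: [180.0, 0.6, 89.6]
force: [0.7, 0.5, -1.7]
grip_width: 0.0249
```

```bash
python3 -c "
from h import *
plan(([.4923,-.286,.17],[179.6,0.5,90]),ms=.03,g=0)"
```

```text
n 3
[[0,[0.01,0.06,2.03],[-0.1,0.0,-0.1]],[0,[0.01,0.06,2.03],[-0.1,0.0,-0.1]],[0,[0.01,0.05,2.03],[-0.1,0.0,-0.1]]]
```

Call:
servo_tool(
  plan=[
    [0, [-0.2, 0, 1.5], [-0.1, 0, 0]],
    [0, [-0.2, 0, 2], [-0.1, 0, 0]],
    [0, [0, 0, 1.5], [0, 0, 0]],
    [0, [0, 0, 0], [0, 0, 0]],
    [0, [0, 0, 0], [0, 0, 0]],
  ],
)

```text
time_s: 37.3
tool_pos: [0.4933, -0.2804, 0.1802]
tool_rot: [179.7, 0.3, 90.2]
force: [0.3, 0.3, -0.2]
grip_width: 0.025
```

Call:
servo_tool(
  plan=[
    [0, [-0.5, -0.1, 0.5], [0, 0, 0]],
    [0, [-0.2, 0, 0.5], [0, 0, 0]],
    [0, [0, 0, 0], [0, 0, 0]],
    [0, [0, 0, 0], [0, 0, 0]],
  ],
)

```text
time_s: 37.63
tool_pos: [0.4947, -0.285, 0.1725]
tool_rot: [179.5, 0.4, 90.5]
force: [0.3, 0.7, -1.0]
grip_width: 0.0251
```

Call:
servo_tool(
  plan=[
    [0, [-0.1, -0.25, 1.3], [0, 0, 0]],
    [0, [0, -0.05, 1.3], [0, 0, 0]],
    [0, [0, 0, 1.3], [0, 0, 0]],
    [0, [0, 0, 1.3], [0, 0, 0]],
    [0, [0, 0, 1.2], [0, 0, 0]],
    [0, [0, 0, 0.9], [0, 0, 0]],
    [0, [0, 0, 0], [0, 0, 0]],
  ],
)

```text
time_s: 38.22
tool_pos: [0.4946, -0.2879, 0.0979]
tool_rot: [179.2, 0.6, 90.4]
force: [-0.5, 0.2, -1.5]
grip_width: 0.0248
```

Call:
servo_tool(
  plan=[
    [0, [0, -0.1, 0.7], [0, 0, 0]],
    [0, [0, 0, 0.4], [0, 0, 0]],
    [0, [0, 0, 0.3], [0, 0, 0]],
    [0, [0, 0, 0.3], [0, 0, 0]],
  ],
)

```text
time_s: 38.55
tool_pos: [0.4966, -0.2902, 0.0861]
tool_rot: [179.0, 0.9, 90.4]
force: [-4.5, 1.8, 21.3]
grip_width: 0.0252
```

On the floor (21 N). Release, rise and move clear so both views are open.

Call:
servo_tool(
  plan=[
    [0.5, [0, 0, 0], [0, 0, 0]],
    [0.5, [0, 0, 0], [0, 0, 0]],
    [0.5, [0, 0, 0], [0, 0, 0]],
    [0.5, [0, 0, 0], [0.6, -0.5, 0]],
    [0.5, [0, 0, -2], [0, 0, 0]],
    [0.5, [0, 0, -3], [0, 0, 0]],
    [0.5, [0, 0, -3.5], [0, 0, 0]],
    [0.6, [0, 0, -3.5], [0, 0, 0]],
    [0.6, [-1.5, 0, -3], [0, 0, 0]],
    [0.6, [-2.5, 0, -1], [0, 0, 0]],
    [0.6, [-2, 0, 0], [0, 0, 0]],
    [0.6, [-1, 0, 0], [0, 0, 0]],
    [0.6, [0, 0, 0], [0, 0, 0]],
    [0.6, [0, 0, 0], [0, 0, 0]],
  ],
)

```text
time_s: 39.72
tool_pos: [0.4986, -0.3551, 0.2566]
tool_rot: [179.7, 1.7, 90.6]
force: [0.0, 1.4, 0.0]
grip_width: 0.0525
```

Run:
```python
from h import *
w=snap('wrist','w11'); s=snap('scene','s11'); t=snap('top','t11')
blobs(w,165,z=.116)
a=cv2.resize(w['image'][:250],(640,250)); b=cv2.resize(s['image'][110:310,150:490],(425,250),interpolation=cv2.INTER_CUBIC); d=cv2.resize(t['image'][145:232,160:260],(290,250),interpolation=cv2.INTER_CUBIC)
bot=np.hstack([b,d]); a=np.pad(a,((0,0),(0,bot.shape[1]-640),(0,0))); cv2.imwrite('pics/v11.png',np.vstack([a,bot]))
```

```text
[319.3 114.9] A 649 wh [28 29] hue [ 14. 208. 180.] 552 [[ 0.4975 -0.2934  0.116 ]]
[385.3 118.8] A 640 wh [28 29] hue [ 10. 140. 141.] 476 [[ 0.5593 -0.2962  0.116 ]]
[173.3 158.4] A 108 wh [15 21] hue None 0 [[ 0.3574 -0.3356  0.116 ]]
[251.8 164.1] A 70 wh [11 11] hue None 0 [[ 0.4326 -0.3404  0.116 ]]
[311.1 182.1] A 551 wh [27 26] hue [ 28. 178. 177.] 443 [[ 0.4902 -0.3576  0.116 ]]
[174.9 179.4] A 60 wh [13  6] hue None 0 [[ 0.3568 -0.3563  0.116 ]]
[377.2 192.3] A 539 wh [27 26] hue [ 63. 126. 129.] 339 [[ 0.5558 -0.3673  0.116 ]]
[191.4 202.2] A 216 wh [28 23] hue [ 13. 154.  79.] 61 [[ 0.3708 -0.3794  0.116 ]]
[310.  215.2] A 327 wh [36 33] hue [ 18.  94. 155.] 81 [[ 0.4892 -0.392   0.116 ]]
[345.  227.6] A 1080 wh [68 44] hue [ 18.  93. 159.] 87 [[ 0.525  -0.4049  0.116 ]]
[382.9 218.3] A 193 wh [25 15] hue [ 18.  94. 157.] 64 [[ 0.5633 -0.3946  0.116 ]]
[285.  217.6] A 112 wh [17 12] hue None 0 [[ 0.4639 -0.3948  0.116 ]]
[229.8 221.4] A 71 wh [14  8] hue [ 12.  169.5  58. ] 42 [[ 0.4078 -0.3994  0.116 ]]
[342.8 245.8] A 119 wh [16 14] hue None 0 [[ 0.5233 -0.4251  0.116 ]]
[361.7 254. ] A 77 wh [16 10] hue [162. 109.  10.] 3 [[ 0.5435 -0.4342  0.116 ]]
[272.2 302.2] A 92 wh [20 10] hue None 0 [[ 0.4482 -0.4925  0.116 ]]
```

View pics/v11.png

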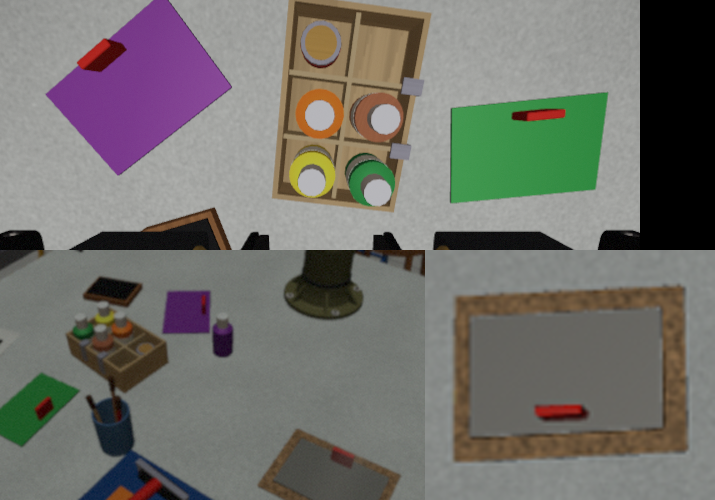

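The final view shows four bottles upright in four separate cells (caps at (319,115), (385,119), (311,182) and (377,192)). The tin is still in cell2 (321,44), and the look-alikes, roller and pot look untouched. The lid is flat on the board, tab up. Handing in.

```bash
python3 -c "
from h import *
print(env.sign_off())"
```

```text
the job is handed in; nothing more can be done
None
```

The job is handed in, at about 40 s on the robot's clock. The lid is flat, tab up, on the cork board. The four bottles that were present each stand in their own cell: yellow in cell0, orange in cell1, green in cell3 and copper in cell4. There was no dark blue bottle.

- **Lid:** I tipped it about 12°, drew it about 25 mm toward −x, lifted it off and laid it on the board. My first pinch missed because the fingertips sat about 19 mm higher than the reported TCP implied. I lowered further and gripped the tab on the second try. The last top view shows it roughly 3 mm off centre toward +y.
- **Bottles:** Orange was knocked about 4 cm during the run, so I located it again before picking it up. Each bottle pressed the cell floor at 13–21 N, and its final height matched the 6 mm floor within about 1 mm.
- **Last checks:** The final pictures show the bottles upright, the tin still in cell2, and the roller, brush pot and look-alikes apparently untouched. Orange and green stand about 5 mm off their cell centres in x and y, close to the 6 mm clearance to the walls, so they may be touching them.

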